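# Unlock the tube disc from the tilted rotator and lay it on the pile of discs

### The job

The mixing run is over: take the tube disc off the tilted rotator and put it away, lying flat and centred on top of the pile of discs in the storage cup, and let go of it there. A bayonet pin hidden in its hub holds it on the shaft: turn the disc gently anticlockwise (seen from its hub side) until you feel it come up against the stop, then slide it straight off the shaft, without wrenching or yanking it. How high the pile stands is not known, so feel for it: set the disc down softly instead of pressing hard or dropping it, and leave the bottle, the plate, the rack and the timer round about where they are.

Things in the scene. Friction and masses are not known exactly. Their poses are not given: they have to be found in the camera images.
- tube_disc: tube disc, loose, 0.11 kg: white round plate 98 mm across, 8 mm thick, 12 tube holes near its rim; on it a grey knurled hub 50 mm across, 26 mm high (34 mm over all). Grip the hub across its 50 mm, fingertips just above the plate. Origin: centre of the plate's underside; z along the axis, out through the hub. At the start it is locked on the rotator's shaft, underside on the drive flange
- rotator_head: drive head of the tube rotator, fixed: grey drum 80 mm across between two cheeks. Origin: centre of the drive flange (46 mm across) that carries the disc's underside; z points along the shaft to its free end, 0.55 rad from vertical, leaning to the rotator's front. Locked, the disc has 1.5 mm of play along z, and turns easily (about 0.1 N m) until its stop
- shaft_tip (a point): middle of the free end of the rotator's steel shaft, 41 mm out from the flange along the head's z; shaft 12 mm thick in the disc's 14 mm bore. A cross pin 12 mm out, hidden in the hub, holds the disc. To free it turn it anticlockwise (positive about the head's z) by 0.45 to 1.25 rad, different every time, to a hard stop; there, or 2 degrees short, it slides off. Ease the twist first: it binds
- rotator: whole tube rotator, fixed on the bench: white base 170 x 128 mm, 24 mm high, two cheeks up to 131 mm high, clamp knob on the left cheek. Origin: centre of its underside; x points away from its front, z up. Its shaft does not turn with the disc unless twisted by more than 2 N m
- cup: round grey storage cup, fixed on the bench, 112 mm across (116 mm at the rim), 46 mm high; origin: centre of its underside, z up. In it, on its axis, stands a firm pile of discs like the tube disc. The pile's top is the flat top of a hub 50 mm across, 58 to 100 mm above this origin, a different height every time
- dropper: small white dropper bottle, loose, 27 mm in diameter and 84 mm high, a bystander; origin: centre of its underside
- timer: bench timer, loose, 62 x 62 x 17 mm, a bystander; origin: centre of its underside
- well_plate: white well plate, loose, 86 x 128 x 14 mm, a bystander; origin: centre of its underside
- yellow_rack: perforated tube rack, loose, 52 x 122 x 92 mm, a bystander behind the cup; origin: centre of its underside

How it is judged:
On the way:
1. the disc is slid off over the free end of the shaft (z of tube_disc in the frame of rotator_head above 0.043 m), for 0.1 s.
At the end, for the whole second after the job is handed in: the tube disc lies released and at rest on top of the pile in the cup, hub up, within 12 mm of the cup's axis and level within 3.4 degrees (horizontal distance between tube_disc and cup below 0.012 m and angle between tube_disc's own z axis and vertical below 0.06 rad and z of tube_disc in the frame of cup above 0.054 m and contact force between tube_disc and cup above 0.3 N and contact force between tube_disc and the fingers below 0.1 N and linear speed of tube_disc below 0.01 m/s); the robot touches nothing.
It fails at once if the disc is wrenched or yanked on the shaft (more than 100 N between disc and rotator) (contact force between tube_disc and rotator above 100 N).
It fails at once if the disc is pressed hard on the pile (more than 60 N) (contact force between tube_disc and cup above 60 N).
It fails at once if the disc is dropped from more than about 7 mm (contact force between tube_disc and anything else below 0.01 N and linear speed of tube_disc above 0.37 m/s).
It fails at once if a bystander (dropper bottle, timer, well plate or yellow rack) is moved by more than 20 mm (distance of any of dropper, timer, well_plate, yellow_rack from where it was at the start of the episode above 0.02 m).
It also fails if it takes over 61 s, if anything falls off the work surface, if the arm or the gripper's body presses on something with over 40 N, if the wrist force passes 120 N, or if a joint passes its speed limit or range.

### The arm

A 6-joint arm with a two-finger parallel gripper is mounted at the origin on a cart in front of the work surface, level with it; the furniture and walls round the work are solid. World frame = base frame: x ahead of the robot, y to its left, z up, the work surface at z = 0. Lengths are in m, angles in rad, forces in N, time in s.
With the tool pointing down it reaches from about 0.375 to 0.925 m from the base axis. Payload 5.7 kg.
Tool frame: the origin (TCP) lies between the finger pads; the fingertips stand 11 mm ahead of it and the grasp point (between the pads) lies 8 mm behind it (finger_overhang is the distance from the TCP to the fingertips, in m); z points along the fingers, y is the line along which they close (so a half turn about z gives the same grasp; the last joint's range is limited). The gripper opens to 85 mm and grips with 20 to 120 N. Pads are 22 mm wide; open, the fingers measure 114 mm over their backs; the gripper's body (76 mm by 85 mm) begins 54 mm behind the grasp point. The pads swing forward as they close: fully open they stand 13 mm farther back than shut.
Start: joints at [1.151, 0.359, 1.51, -0, 1.272, -0.115], TCP at [0.18, 0.572, 0.242] pointing down, gripper open.
Joint ranges: [-2.97, 2.97], [-1.01, 2.36], [0.21, 2.38], [-0.96, 4.11], [0.2, 2.71], [-2.98, 2.98]. Speed limits (rad/s): [2.39, 2.39, 3.14, 3.14, 3.14, 3.14].

### API

Orientations are given as a unit quaternion [x, y, z, w].
In Python, from workcell import sense, capture, camera_info, sign_off, finger_overhang gives the robot as it stands.
- The arm moves only by the shell command python3 -m inch 'ROWS' [FORCE]. ROWS is JSON, a list of rows, each an object of numbers: "tx", "ty", "tz": the shift along the world's x, y, z in mm; "rx", "ry", "rz": the turn, a rotation vector about the world's x, y, z in rad; "jaw": the closure, from 0 (fully open) to 1 (shut). In form: [{"tx": .., "ty": .., "tz": .., "rx": .., "ry": .., "rz": .., "jaw": ..}, ...]. A call has 1 to 8 rows; each row is the pose to reach, as a shift and turn from the pose commanded when the call began; what a row does not reach only later rows make up. A row lasts 1/12 s, in which the tool goes at most 41.7 mm and 7.16 degrees, less where a joint would pass 70% of its speed; a pose out of reach is approached as far as the arm can. A call with a gripper value outside its range is refused whole. The fingers move at their own pace and stop on an object; FORCE is the grip in N (left out, the last holds). Time passes only in rows, so rows that repeat a pose let the fingers close. It gives the time, the measured TCP pose, the force, the opening and the grip force at its end, in the units of the state.
- sense(): the state, without advancing time (a new reading comes with each control period).
- capture(name): name is "scene" or "side" or "wrist"; returns the picture (420x560x3 uint8, red, green, blue); there is no depth.
- camera_info(name): a dict with "fx", "fy", "cx", "cy" (pixels), "k1" (the pictures are not rectified: a ray, as slopes to the right and down, at radius r is drawn at 1 + k1 r^2 times it, then the intrinsics apply), "R" (3x3) and "t" (3): a world point X has camera coordinates R X + t; the wrist camera has in their place "hand_eye" (4x4, takes a point from camera to tool coordinates, whose origin is the TCP and whose axes are the flange's). Camera axes: x right, y down, z forward; pixel columns grow to the right and rows downward; lengths in m; the calibration is good to about 2 mm. A picture is of the moment at which its call begins: read the wrist's pose just before it. camera_info takes no time and is no camera call.
- sign_off(): hands the job in; it is judged then, once.
The state is a dict: "time_s": time; "joint_pos": joint angles; "joint_velocities": joint speeds; "effort": joint torques, N m; "ee_pos": TCP position; "eef_rot": TCP orientation; "ft_force": force on the tool from outside, world axes, zero at the start; "ft_torque": the same for the moment, N m; "grip_width": opening from 0.0 (shut) to 1.0 (fully open); "gripper_force": force on a finger pad.
Only numpy, scipy, OpenCV 4.12 (cv2) and the standard library are available. Lean on these libraries where they do the work, as an engineer would, in place of code of your own. Each camera call takes 0.05 s, during which the arm holds its last target. There are 200 camera calls.

## Working session

There is one attempt and no reset: what is moved stays moved. The work goes in short steps, Python scripts to look and compute and a shell command to move; the robot and the scene stay as the last step left them, time stands still between calls to the robot, and variables do not carry over. Pictures are saved under pics/ and viewed, at most 10 in all, crops included, and the job is handed in when it is done.

```bash
mkdir -p pics
cat > h.py <<'E'
import numpy as np, cv2
from workcell import sense, capture, camera_info, sign_off, finger_overhang
from scipy.spatial.transform import Rotation as Ro
def cam(n,st=None):
    c=camera_info(n)
    K=np.array([[c['fx'],0,c['cx']],[0,c['fy'],c['cy']],[0,0,1.]]); d=np.array([c['k1'],0,0,0,0.])
    if 'hand_eye' in c:
        H=np.array(c['hand_eye']); R=Ro.from_quat(st['eef_rot']).as_matrix(); p=np.array(st['ee_pos'])
        Rc=R@H[:3,:3]; o=R@H[:3,3]+p
    else:
        Rc=np.array(c['R']).T; o=-Rc@np.array(c['t'])
    return K,d,Rc,o
def ray(C,uv):
    K,d,Rc,o=C
    s=cv2.undistortPoints(np.array(uv,float).reshape(-1,1,2),K,d).reshape(-1,2)
    v=np.c_[s,np.ones(len(s))]@Rc.T
    return o,v/np.linalg.norm(v,axis=1)[:,None]
def proj(C,X):
    K,d,Rc,o=C
    r=cv2.projectPoints(np.array(X,float).reshape(-1,1,3),cv2.Rodrigues(Rc.T)[0],-Rc.T@o,K,d)[0]
    return r.reshape(-1,2)
def tri(views):
    A=np.zeros((3,3));b=np.zeros(3);L=[]
    for C,uv in views:
        o,v=ray(C,[uv]);P=np.eye(3)-np.outer(v[0],v[0]);A+=P;b+=P@o;L.append((P,o))
    X=np.linalg.solve(A,b);return X,[np.linalg.norm(P@(X-o)) for P,o in L]
def plane(C,uv,z):
    o,v=ray(C,uv);return o+v*((z-o[2])/v[:,2])[:,None]
def save(n,im): cv2.imwrite('pics/'+n,im[:,:,::-1])
E
python3 - <<'E'
from h import *
import json
s=sense();print(s, finger_overhang)
for n in ['scene','side']:
    im=capture(n);np.save(n+'.npy',im);save(n+'.png',im);C=cam(n);print(n,C[3],C[2][:,2])
im=capture('wrist');np.save('wrist0.npy',im);save('wrist0.png',im);json.dump({k:list(s[k]) for k in('ee_pos','eef_rot')},open('w0.json','w'))
print(camera_info('wrist'))
E
```

```text
{'time_s': 0.0, 'joint_pos': array([ 1.15089765e+00,  3.59521073e-01,  1.51146026e+00, -8.48835799e-06,
        1.27248530e+00, -1.15135157e-01]), 'joint_velocities': array([-0.00128564, -0.00083458,  0.00065001,  0.00026143,  0.00015635,
       -0.0005716 ]), 'effort': array([ 6.33169075e-04, -5.27618551e+01, -2.78618449e+01, -4.25891301e-05,
        1.31288316e-02, -5.85154589e-05]), 'ee_pos': array([0.17979557, 0.57172472, 0.24143341]), 'eef_rot': array([ 1.51791419e-01,  9.88412104e-01, -9.04732385e-04, -2.43769969e-04]), 'ft_force': array([-0.37138233,  0.01908184,  0.39800865]), 'ft_torque': array([ 0.02822487, -0.03202818,  0.04064052]), 'gripper_force': 0.0, 'grip_width': 0.9973410130414367} 0.011
scene [1.31143955 0.42416772 1.17903972] [-0.5571312  -0.15063764 -0.81664749]
side [1.0103569  0.86453807 0.68330036] [-0.46064636 -0.67530927 -0.57598812]
{'fx': 299.6808643433358, 'fy': 299.6808643433358, 'cx': 279.8194138674084, 'cy': 204.70141465256472, 'k1': 0.020131505707299106, 'hand_eye': array([[ 2.36012467e-04, -9.55188204e-01, -2.95999054e-01,
         7.49029463e-02],
       [ 9.99999271e-01,  5.75917923e-04, -1.06114431e-03,
         6.38048924e-04],
       [ 1.18406369e-03, -2.95998588e-01,  9.55187643e-01,
        -1.31453258e-01],
       [ 0.00000000e+00,  0.00000000e+00,  0.00000000e+00,
         1.00000000e+00]])}
```

View pics/scene.png

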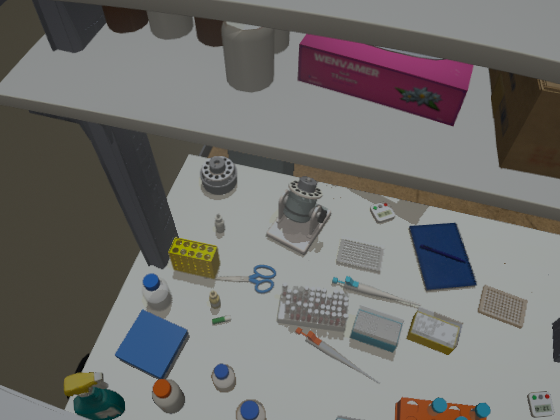

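View pics/side.png

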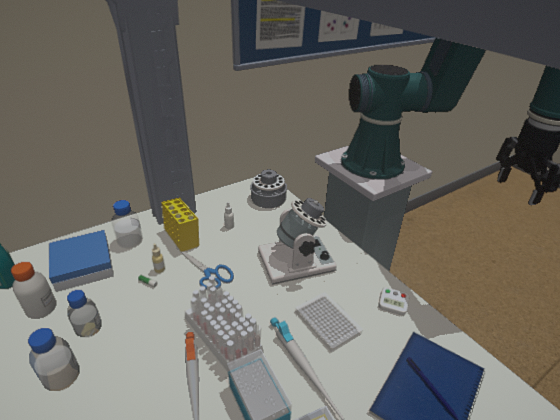

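The scene picture shows the cup at (219,172), the rotator with its disc at (303,195) and a shelf in front of the robot. The side picture shows the cup at (268,188), the disc at (310,212), the dropper at (229,216) and the rack at (180,225). I'll enlarge both regions.

Run:
```python
import numpy as np,cv2
a=np.load('scene.npy')[145:265,190:340];b=np.load('side.npy')[160:290,240:350]
A=cv2.resize(a,(750,600),interpolation=cv2.INTER_CUBIC);B=cv2.resize(b,None,fx=4.6,fy=4.6,interpolation=cv2.INTER_CUBIC)
cv2.imwrite('pics/a.png',A[:,:,::-1]);cv2.imwrite('pics/b.png',B[:,:,::-1])
```

```text
(no output)
```

View pics/a.png

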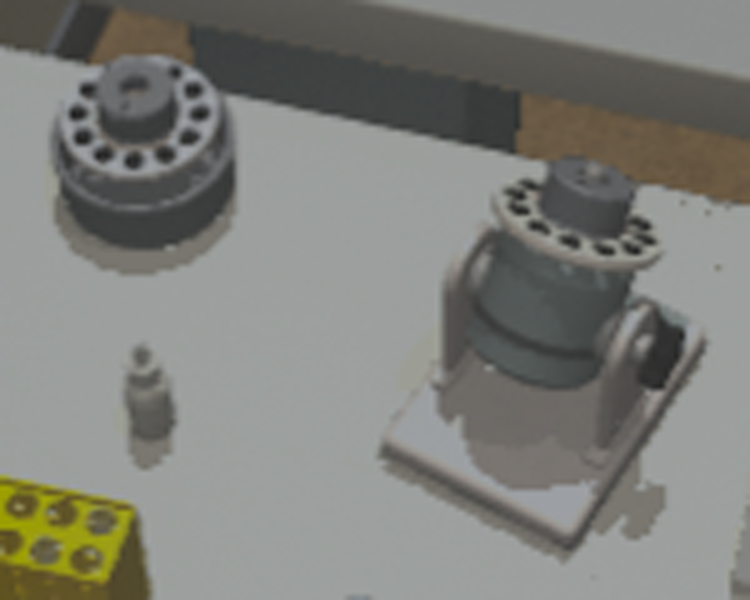

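View pics/b.png

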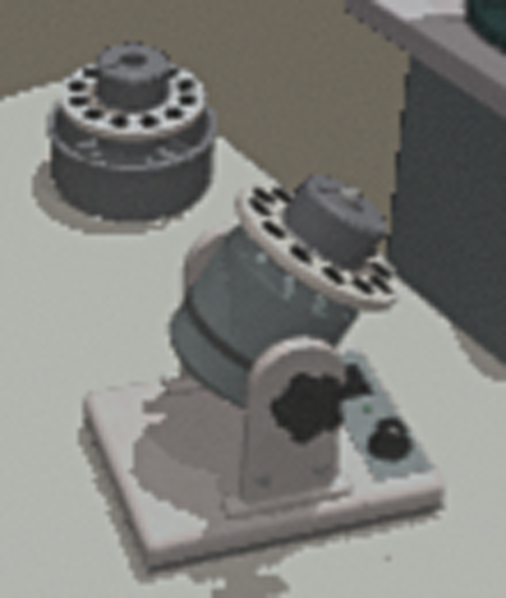

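Pixels read from the crops:

| Point | Scene | Side |
|---|---|---|
| Pile hub top | (217,162) | (268.5,173) |
| Shaft tip | (309,179) | (316,201) |
| Plate centre | (305,191) | (309,214) |
| Base top corners | (267,233), (304,253), (331,212) | (258,247), (273,280), (336,267) |

Run:
```python
from h import *
S,D=cam('scene'),cam('side')
a=lambda u,v:(190+(u+.5)/5-.5,145+(v+.5)/5-.5); b=lambda u,v:(240+(u+.5)/4.6-.5,160+(v+.5)/4.6-.5)
P={}
for n,p,q in [('pile',(136,84),(131,60)),('tip',(594,172),(351,190)),('hubtop',(592,180),(345,203)),('plate',(577,228),(317,245)),('c1',(385,442),(85,400)),('c2',(572,541),(150,552)),('c3',(705,335),(442,490)),('rackc',(135,510),None),('dropper',(142,350),None)]:
    if q: P[n],e=tri([(S,a(*p)),(D,b(*q))]);print(n,P[n].round(4),np.round(e,4))
    else: print(n, plane(S,[a(*p)],.09).round(3))
C=P['c1'],P['c2'],P['c3']
print(C[0]-C[1],np.linalg.norm(C[0]-C[1]),C[2]-C[1],np.linalg.norm(C[2]-C[1]))
# cup rim ellipse side extremes
print('cup rim',plane(S,[a(52,150),a(235,150)],.046))
# yellow rack mask
for n,c in(('scene',S),('side',D)):
    im=cv2.cvtColor(np.load(n+'.npy'),cv2.COLOR_RGB2HSV);m=cv2.inRange(im,(22,150,60),(35,255,255));k=cv2.connectedComponentsWithStats(m)
    for s,ce in zip(k[2][1:],k[3][1:]):
        if s[4]>200: print(n,s,ce)
# dropper/timer/shelf
print('shelf edge scene at z', [ (z,plane(S,[(30,112),(480,190),(250,150)],z).round(2).tolist()) for z in(.4,.6)])
print('timer',plane(S,[(382,212)],.017),'dropper',plane(S,[a(150,432)],0),'plate',plane(S,[(360,255)],.014))
```

```text
pile [0.4594 0.002  0.0947] [0.0004 0.0004]
tip [0.5161 0.2954 0.1788] [0.0021 0.0021]
hubtop [0.5176 0.2946 0.1717] [0.001 0.001]
plate [0.532  0.2912 0.1477] [0.0023 0.0023]
c1 [0.6173 0.2031 0.0184] [0.0009 0.0009]
c2 [0.6514 0.3228 0.0181] [0.0019 0.0019]
c3 [0.4928 0.367  0.0176] [0.0016 0.0016]
rackc [[0.738 0.1   0.09 ]]
dropper [[0.639 0.069 0.09 ]]
[-0.03406064 -0.11970854  0.00032407] 0.12446030630160305 [-0.15851011  0.04415034 -0.00050844] 0.16454472692098618
cup rim [[ 0.48496516 -0.04931536  0.046     ]
 [ 0.45522964  0.06038386  0.046     ]]
scene [ 168  237   49   39 1143] [190.07874016 255.88276465]
scene [407 333  47  22 314] [429.64968153 343.58917197]
scene [ 64 372  33  24 451] [ 77.61419069 383.84478936]
side [ 162  198   36   53 1267] [180.40331492 223.8887135 ]
shelf edge scene at z [(0.4, [[0.66, -0.39, 0.4], [0.62, 0.68, 0.4], [0.65, 0.18, 0.4]]), (0.6, [[0.83, -0.18, 0.6], [0.8, 0.62, 0.6], [0.82, 0.24, 0.6]])]
timer [[0.45485363 0.517082   0.017     ]] dropper [[0.63750961 0.06391477 0.        ]] plate [[0.61681013 0.4775789  0.014     ]]
```

```bash
python3 - <<'E'
from h import *
S,D=cam('scene'),cam('side')
def pl(C,p,q):
    o,v=ray(C,[p,q]);n=np.cross(v[0],v[1]);return o,n/np.linalg.norm(n)
(o1,n1),(o2,n2)=pl(S,(30,112),(480,190)),pl(D,(310,3),(555,69))
for y in(-.1,.2,.5):
    A=np.array([n1,n2,[0,1,0]]);print(np.linalg.solve(A,[n1@o1,n2@o2,y]))
print('post foot',plane(D,[(150,215),(195,215)],0),plane(S,[(155,270),(172,262)],0))
for z in(.3,.5): print(z,plane(D,[(560,69)],z))
E
sed -n 1,5p /dev/null; python3 -c "
from workcell import sense"
```

```text
[ 0.89566134 -0.1         0.67800837]
[0.87492456 0.2        0.66722834]
[0.85418779 0.5        0.65644831]
post foot [[ 0.8046189  -0.10571823  0.        ]
 [ 0.69102046 -0.03622496  0.        ]] [[ 0.80967531 -0.0698437   0.        ]
 [ 0.77254181 -0.03286132  0.        ]]
0.3 [[-0.81711894  0.19286715  0.3       ]]
0.5 [[0.13642874 0.5433343  0.5       ]]
```

```bash
python3 -m inch '[{"tx":30,"ty":-20,"tz":15},{"tx":60,"ty":-45,"tz":30},{"tx":90,"ty":-75,"tz":40,"rx":-0.02,"ry":-0.08},{"tx":120,"ty":-105,"tz":50,"rx":-0.05,"ry":-0.18},{"tx":150,"ty":-135,"tz":50,"rx":-0.08,"ry":-0.28},{"tx":180,"ty":-165,"tz":50,"rx":-0.11,"ry":-0.38},{"tx":210,"ty":-195,"tz":50,"rx":-0.14,"ry":-0.48},{"tx":240,"ty":-220,"tz":50,"rx":-0.15,"ry":-0.529}]' && python3 -m inch '[{"tx":25,"ty":-20,"tz":-10},{"tx":45,"ty":-40,"tz":-15},{"tx":45,"ty":-40,"tz":-15},{"tx":45,"ty":-40,"tz":-15}]'
python3 - <<'E'
from h import *
import json
s=sense();im=capture('wrist');np.save('w1.npy',im);save('w1.png',im);json.dump({k:list(s[k]) for k in('ee_pos','eef_rot')},open('w1.json','w'))
R=Ro.from_quat(s['eef_rot']).as_matrix();print(R.round(4),s['joint_pos'],s['ee_pos'])
E
```

```text
[[-9.539e-01  3.001e-01 -6.000e-04]
 [ 3.001e-01  9.539e-01 -1.300e-03]
 [ 2.000e-04 -1.400e-03 -1.000e+00]] [ 1.15089375e+00  3.59364736e-01  1.51116999e+00  6.94901670e-06
  1.27248478e+00 -1.15126557e-01] [0.17986524 0.57188817 0.24163694]invalid input
```

View pics/w1.png

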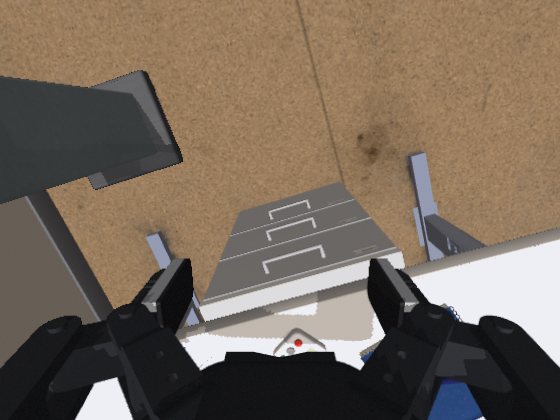

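The move was refused, so every row needs all its keys. The picture still shows the start pose: fingers at the bottom corners, timer at (298,345).

```bash
python3 -m inch '[{"tx":30,"ty":-20,"tz":15,"rx":0,"ry":0,"rz":0,"jaw":0},{"tx":60,"ty":-45,"tz":30,"rx":0,"ry":0,"rz":0,"jaw":0},{"tx":90,"ty":-75,"tz":40,"rx":-0.02,"ry":-0.08,"rz":0,"jaw":0},{"tx":120,"ty":-105,"tz":50,"rx":-0.05,"ry":-0.18,"rz":0,"jaw":0},{"tx":150,"ty":-135,"tz":50,"rx":-0.08,"ry":-0.28,"rz":0,"jaw":0},{"tx":180,"ty":-165,"tz":50,"rx":-0.11,"ry":-0.38,"rz":0,"jaw":0},{"tx":210,"ty":-195,"tz":50,"rx":-0.14,"ry":-0.48,"rz":0,"jaw":0},{"tx":240,"ty":-220,"tz":50,"rx":-0.15,"ry":-0.529,"rz":0,"jaw":0}]' && python3 -m inch '[{"tx":25,"ty":-20,"tz":-10,"rx":0,"ry":0,"rz":0,"jaw":0},{"tx":45,"ty":-40,"tz":-15,"rx":0,"ry":0,"rz":0,"jaw":0},{"tx":45,"ty":-40,"tz":-15,"rx":0,"ry":0,"rz":0,"jaw":0},{"tx":45,"ty":-40,"tz":-15,"rx":0,"ry":0,"rz":0,"jaw":0}]'
python3 - <<'E'
from h import *
import json
s=sense();im=capture('wrist');np.save('w1.npy',im);save('w1b.png',im);json.dump({k:list(s[k]) for k in('ee_pos','eef_rot')},open('w1.json','w'))
R=Ro.from_quat(s['eef_rot']).as_matrix();print(R.round(4),s['joint_pos'],s['ee_pos'])
C=cam('wrist',s);print(proj(C,[s['ee_pos'],[.5161,.2954,.1788]]))
E
```

```text
time_s: 0.87
ee_pos: [0.4167, 0.3532, 0.2918]
eef_rot: [0.145, 0.951, -0.034, 0.271]
ft_force: [0.5, -0.1, -1.1]
grip_width: 1.0
gripper_force: 0.0
time_s: 1.2
ee_pos: [0.4627, 0.3132, 0.2768]
eef_rot: [0.148, 0.951, -0.034, 0.269]
ft_force: [-0.5, -0.2, 0.0]
grip_width: 1.004
gripper_force: 0.0
[[-0.8119  0.2991  0.5014]
 [ 0.2622  0.9541 -0.1446]
 [-0.5217  0.0141 -0.853 ]] [ 0.76486321  0.17851872  1.82182047 -0.59537814  0.93583183 -0.1876648 ] [0.46265204 0.31317075 0.27676418]
[[278.64145146 271.66289519]
 [276.4874853  200.658524  ]]
```

View pics/w1b.png

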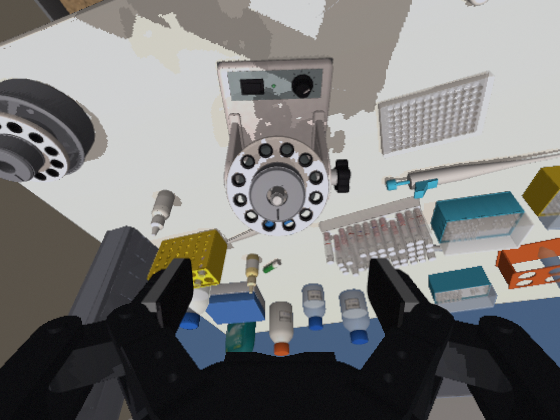

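The wrist view shows the disc with 12 holes centred near (277,186), the hub centred near (277,193) and the bright shaft tip near (277,200). The prediction for the tip was (276.5,200.7), so the measurement holds. Next I'll fit the holes, and get a second, closer view for triangulation.

```bash
cat > det.py <<'E'
from h import *
import json
def holes(im,c,rad):
    g=cv2.cvtColor(im,cv2.COLOR_RGB2GRAY)
    # plate: bright region; holes: dark blobs enclosed by it
    m=np.zeros_like(g);cv2.circle(m,(int(c[0]),int(c[1])),int(rad*1.08),255,-1);out=[]
    t=((g<120)&(m>0)).astype(np.uint8);n,l,s,ce=cv2.connectedComponentsWithStats(t,connectivity=4)
    for i in range(1,n):
        d=np.hypot(*(ce[i]-c))
        if 0.5*rad<d<0.98*rad and 0.006*rad**2<s[i][4]<0.12*rad**2: out.append(ce[i])
    return np.array(out)
def fitring(h,C,r=.038):
    e=cv2.fitEllipse(h.astype(np.float32));c=np.array(e[0])
    a=np.arctan2(*(h-c).T[::-1]);o=np.argsort(a);h=h[o]; k=np.arange(12)*np.pi/6
    obj=np.c_[r*np.cos(k),-r*np.sin(k),0*k]   # z toward the camera (image y down)
    ok,rv,tv=cv2.solvePnP(obj,h.reshape(-1,1,2),C[0],C[1])
    p,_=cv2.projectPoints(obj,rv,tv,C[0],C[1])
    return cv2.Rodrigues(rv)[0],tv.ravel(),np.abs(p.reshape(-1,2)-h).max()
E
cat > m1.py <<'E'
from det import *
import sys
n,u,v,rad=sys.argv[1],*map(float,sys.argv[2:5])
im=np.load(n+'.npy');s=json.load(open(n+'.json'));C=cam('wrist',s)
h=holes(im,np.array([u,v]),rad);print(len(h))
if len(h)==12:
    R,t,e=fitring(h,C);N=C[2]@R[:,2];c=C[3]+C[2]@t
    print('err',e,'normal',N.round(4),'centre for r=38',c.round(4),'tilt',np.arccos(N[2]),'yaw',np.arctan2(-N[1],-N[0]))
    json.dump([list(C[3]),list(C[2]@t)],open(n+'_ring.json','w'))
else: print(h.round(0).tolist())
E
python3 m1.py w1 277 186 52
python3 -m inch '[{"tx":20,"ty":-7,"tz":-28,"rx":0,"ry":0,"rz":0,"jaw":0},{"tx":20,"ty":-7,"tz":-28,"rx":0,"ry":0,"rz":0,"jaw":0},{"tx":20,"ty":-7,"tz":-28,"rx":0,"ry":0,"rz":0,"jaw":0}]'
python3 - <<'E'
from det import *
s=sense();im=capture('wrist');np.save('w2.npy',im);json.dump({k:list(s[k]) for k in('ee_pos','eef_rot')},open('w2.json','w'))
C=cam('wrist',s);print(proj(C,[[.532,.2912,.1477],[.5161,.2954,.1788]]))
E
python3 m1.py w2 277 183 60
```

```text
12
err 11.204620031861111 normal [-0.3547  0.345   0.869 ] centre for r=38 [0.5349 0.2884 0.1447] tilt 0.5176044062087134 yaw -0.7715889209381271
time_s: 1.5
ee_pos: [0.4815, 0.3078, 0.2483]
eef_rot: [0.146, 0.952, -0.034, 0.269]
ft_force: [0.2, 0.1, -0.9]
grip_width: 1.0
gripper_force: 0.0
[[276.58619034 195.90388609]
 [275.66558482 211.52652041]]
12
err 12.533330587661396 normal [-0.3925  0.3207  0.862 ] centre for r=38 [0.5345 0.2886 0.146 ] tilt 0.5315697614953718 yaw -0.6849989914505732
```

Run:
```python
from det import *
vis=[]
for n,c,r in(('w1',(277,186),52),('w2',(277,190),60)):
    im=np.load(n+'.npy');h=holes(im,np.array(c),r);print(h.round(0).tolist())
    k=im[110:270,195:360].copy();k=cv2.resize(k,None,fx=2.4,fy=3.4*2.4/3.4)
    for p in h: cv2.circle(k,(int((p[0]-195)*2.4),int((p[1]-110)*2.4)),2,(255,0,0),-1)
    vis.append(k)
save('blobs.png',np.hstack(vis))
```

```text
[[286.0, 149.0], [265.0, 150.0], [305.0, 159.0], [248.0, 161.0], [315.0, 177.0], [238.0, 180.0], [315.0, 198.0], [239.0, 200.0], [251.0, 216.0], [277.0, 214.0], [288.0, 224.0], [268.0, 225.0]]
[[287.0, 152.0], [263.0, 153.0], [308.0, 164.0], [243.0, 166.0], [320.0, 184.0], [232.0, 186.0], [320.0, 207.0], [234.0, 209.0], [247.0, 227.0], [277.0, 226.0], [290.0, 237.0], [267.0, 238.0]]
```

View pics/blobs.png

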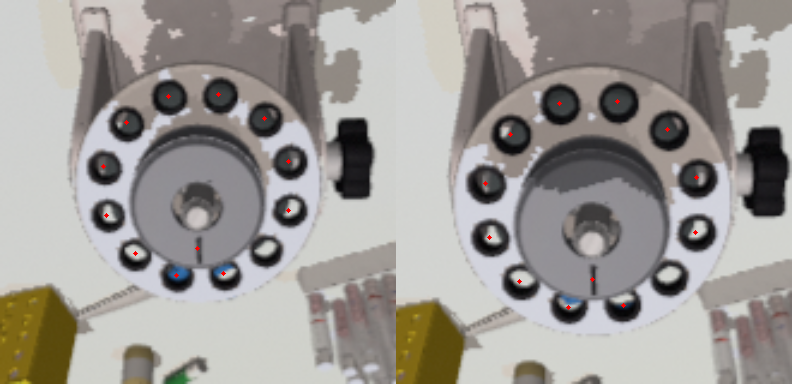

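The crop shows that one of the 12 blobs is the hub's index mark at (277,214). One lit hole, at lower right, was missed. I'll refit using convex hulls and indexed holes, and fit the tip as well.

```bash
cat > m2.py <<'E'
from det import *
ax=np.array([-.5031,.1420,.8525])
def hullholes(im,c,rad,thr=135):
    g=cv2.cvtColor(im,cv2.COLOR_RGB2GRAY);g=cv2.resize(g,None,fx=4,fy=4,interpolation=cv2.INTER_CUBIC)
    t=(g<thr).astype(np.uint8);cs,_=cv2.findContours(t,cv2.RETR_LIST,cv2.CHAIN_APPROX_NONE);out=[]
    for k in cs:
        k=cv2.convexHull(k);A=cv2.contourArea(k)/16
        if not .02*rad**2<A<.06*rad**2: continue
        M=cv2.moments(k);p=np.array([M['m10'],M['m01']])/M['m00'];p=(p+.5)/4-.5
        (w,hh)=cv2.minAreaRect(k)[1]
        if .6<np.hypot(*(p-c))/rad<.95 and max(w,hh)<1.7*min(w,hh): out.append(p)
    return np.array(out)
from scipy.optimize import least_squares
obs=[]
for n,c,r in(('w1',(277,182),52),('w2',(277,190),59)):
    im=np.load(n+'.npy');C=cam('wrist',json.load(open(n+'.json')));h=hullholes(im,np.array(c),r);print(n,len(h),h.round(1).tolist());obs.append((C,h,n))
def model(p,C,h,get=False):
    N=np.array([p[3],p[4],1]);N/=np.linalg.norm(N);x=np.cross([0,1,0],N);x/=np.linalg.norm(x);y=np.cross(N,x)
    a=p[6]+np.arange(12)*np.pi/6;P=p[:3]+p[5]*(np.cos(a)[:,None]*x+np.sin(a)[:,None]*y);q=proj(C,P)
    d=q[None]-h[:,None];i=np.argmin((d**2).sum(2),1);return d[np.arange(len(h)),i].ravel()
best=None
for ph in np.arange(0,.52,.1):
    f=least_squares(lambda p:np.concatenate([model(p,C,h) for C,h,_ in obs]),[.5345,.2886,.146,-.59,.167,.039,ph],loss='soft_l1')
    if best is None or f.cost<best.cost: best=f
p=best.x;N=np.array([p[3],p[4],1]);N/=np.linalg.norm(N)
print('joint fit',p.round(4),'cost',best.cost,'max',np.abs(best.fun).max(),'N',N.round(4),'tilt',np.arccos(N[2]),'hubtop',(p[:3]+.026*ax).round(4),'flange',(p[:3]-.008*ax).round(4))
E
python3 m2.py
```

```text
w1 2 [[239.6, 199.5], [315.4, 197.3]]
w2 2 [[234.0, 208.8], [319.9, 206.5]]
joint fit [ 0.5291  0.2921  0.1514 -0.5667  0.168   0.0374  0.0215] cost 0.002452269116722139 max 0.04584914084051661 N [-0.4878  0.1447  0.8609] tilt 0.5338144709491256 hubtop [0.516  0.2958 0.1735] flange [0.5331 0.2909 0.1446]
```

```bash
sed -i 's/.02\*rad\*\*2<A<.06\*rad/.03*rad**2<A<.1*rad/' m2.py; python3 m2.py; sed -i 's/thr=135/thr=95/' m2.py; python3 m2.py
```

```text
w1 8 [[239.6, 199.5], [315.4, 197.3], [238.1, 179.6], [315.4, 177.2], [248.0, 161.1], [305.1, 159.4], [265.2, 150.2], [286.3, 149.7]]
w2 8 [[234.0, 208.8], [319.9, 206.5], [232.5, 186.2], [320.1, 183.8], [243.0, 166.0], [308.3, 164.0], [263.2, 153.4], [287.4, 152.5]]
joint fit [ 0.5285  0.2923  0.1518 -0.6183  0.1826  0.0372  0.5516] cost 0.37388010004770966 max 0.35193164905408025 N [-0.5196  0.1534  0.8405] tilt 0.5726049131973053 hubtop [0.5154 0.296  0.174 ] flange [0.5326 0.2911 0.145 ]
w1 12 [[268.4, 225.1], [288.5, 224.4], [250.8, 215.9], [305.3, 214.2], [239.7, 199.6], [315.5, 197.4], [238.1, 179.6], [315.5, 177.3], [247.5, 161.2], [305.1, 159.5], [265.1, 150.1], [286.4, 149.5]]
w2 12 [[266.4, 237.8], [289.4, 237.2], [246.4, 227.3], [308.6, 225.5], [234.0, 208.9], [320.0, 206.6], [232.3, 186.3], [320.2, 183.9], [242.7, 165.9], [308.4, 164.0], [263.1, 153.2], [287.4, 152.5]]
joint fit [ 0.5269  0.2928  0.1535 -0.6224  0.1826  0.037   0.5529] cost 0.4347140898864401 max 0.35456053187203906 N [-0.5222  0.1532  0.839 ] tilt 0.5753880178608974 hubtop [0.5138 0.2965 0.1757] flange [0.5309 0.2916 0.1467]
```

All 12 holes are found with a residual of 0.35 px, but depth along the view is weakly fixed. Two views shifted sideways will settle that.

```bash
cat > cap.py <<'E'
from det import *
import sys
s=sense();im=capture('wrist');np.save(sys.argv[1]+'.npy',im);json.dump({k:list(s[k]) for k in('ee_pos','eef_rot')},open(sys.argv[1]+'.json','w'))
print(proj(cam('wrist',s),[[.528,.2924,.152]]).round())
E
python3 -m inch '[{"tx":10,"ty":32,"tz":0,"rx":0,"ry":0,"rz":0,"jaw":0},{"tx":21,"ty":67,"tz":0,"rx":0,"ry":0,"rz":0,"jaw":0},{"tx":21,"ty":67,"tz":0,"rx":0,"ry":0,"rz":0,"jaw":0},{"tx":21,"ty":67,"tz":0,"rx":0,"ry":0,"rz":0,"jaw":0}]' | head -2; python3 cap.py w3
python3 -m inch '[{"tx":-10,"ty":-34,"tz":0,"rx":0,"ry":0,"rz":0,"jaw":0},{"tx":-21,"ty":-67,"tz":0,"rx":0,"ry":0,"rz":0,"jaw":0},{"tx":-31,"ty":-101,"tz":0,"rx":0,"ry":0,"rz":0,"jaw":0},{"tx":-42,"ty":-134,"tz":0,"rx":0,"ry":0,"rz":0,"jaw":0},{"tx":-42,"ty":-134,"tz":0,"rx":0,"ry":0,"rz":0,"jaw":0},{"tx":-42,"ty":-134,"tz":0,"rx":0,"ry":0,"rz":0,"jaw":0}]' | head -2; python3 cap.py w4
```

```text
time_s: 1.88
ee_pos: [0.5035, 0.3778, 0.2506]
[[187. 195.]]
time_s: 2.43
ee_pos: [0.4594, 0.2383, 0.2495]
[[364. 195.]]
```

```bash
sed -i "s/('w2',(277,190),59))/('w2',(277,190),59),('w3',(187,192),59),('w4',(364,192),59))/" m2.py; python3 m2.py
python3 - <<'E'
from det import *
C=cam('wrist',json.load(open('w4.json')));im=np.load('w4.npy')
print(proj(C,[[.4594,.002,.0947],[.47,.005,.046]]).round())
save('w4.png',im)
E
```

```text
w1 12 [[268.4, 225.1], [288.5, 224.4], [250.8, 215.9], [305.3, 214.2], [239.7, 199.6], [315.5, 197.4], [238.1, 179.6], [315.5, 177.3], [247.5, 161.2], [305.1, 159.5], [265.1, 150.1], [286.4, 149.5]]
w2 12 [[266.4, 237.8], [289.4, 237.2], [246.4, 227.3], [308.6, 225.5], [234.0, 208.9], [320.0, 206.6], [232.3, 186.3], [320.2, 183.9], [242.7, 165.9], [308.4, 164.0], [263.1, 153.2], [287.4, 152.5]]
w3 10 [[181.6, 236.9], [203.9, 234.8], [222.4, 223.9], [143.7, 207.6], [232.1, 204.9], [230.4, 182.3], [150.6, 164.0], [216.8, 162.4], [170.0, 151.4], [194.5, 150.7]]
w4 10 [[372.9, 236.0], [350.5, 235.0], [331.4, 225.2], [320.3, 207.1], [407.9, 204.7], [320.5, 184.7], [332.7, 164.3], [398.4, 162.1], [354.0, 151.6], [378.4, 150.8]]
joint fit [ 0.5291  0.2921  0.1514 -0.6053  0.1768  0.0375  0.0274] cost 3.7687025053863836 max 1.7977472928104135 N [-0.512   0.1496  0.8459] tilt 0.5626044527135967 hubtop [0.516  0.2958 0.1736] flange [0.5331 0.291  0.1446]
[[ 50. 170.]
 [ 81. 147.]]
```

View pics/w4.png

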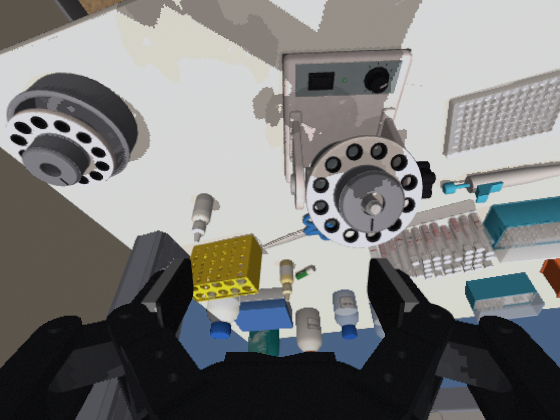

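```bash
python3 - <<'E'
from h import *
import json
L=lambda n:cam('wrist',json.load(open(n+'.json')))
print(proj(L('w4'),[[.5125,.297,.1796]]),proj(L('w2'),[[.5125,.297,.1796]]))
print(tri([(L('w2'),(276.7,211)),(L('w4'),(374,207)),(L('w1'),(277.2,200))]))
S=cam('scene');print('pile wrist+scene',tri([(L('w4'),(52,172)),(S,(217.0,161.6))]))
E
python3 -m inch '[{"tx":16,"ty":32,"tz":-15,"rx":0,"ry":0,"rz":0,"jaw":0},{"tx":33,"ty":64.5,"tz":-36,"rx":0,"ry":0,"rz":0,"jaw":0},{"tx":33,"ty":64.5,"tz":-36,"rx":0,"ry":0,"rz":0,"jaw":0},{"tx":33,"ty":64.5,"tz":-36,"rx":0,"ry":0,"rz":0,"jaw":0}]'; python3 cap.py w5; cp pics/w1.png /dev/null
python3 - <<'E'
from h import *
s=sense();print((np.array([.5226,.2940,.1625])-s['ee_pos'])*1e3)
E
```

```text
[[376.26220711 206.88562785]] [[276.24982896 208.89565015]]
(array([0.51744135, 0.29570594, 0.1765205 ]), [np.float64(0.0005947441679264834), np.float64(0.0009245705886473611), np.float64(0.00034450346882556476)])
pile wrist+scene (array([0.46131234, 0.00385958, 0.0968147 ]), [np.float64(0.00021612102464427406), np.float64(0.00021612102464432578)])
time_s: 2.82
ee_pos: [0.4951, 0.3075, 0.2117]
eef_rot: [0.145, 0.952, -0.034, 0.269]
ft_force: [-0.9, -0.9, 0.1]
grip_width: 0.997
gripper_force: 0.0
[[271. 221.]]
[ 28.17324063 -12.25015956 -49.96393543]
```

```bash
python3 -m inch '[{"tx":0,"ty":-5.4,"tz":0,"rx":0,"ry":0,"rz":0,"jaw":0},{"tx":10,"ty":-8.3,"tz":-17,"rx":0,"ry":0,"rz":0,"jaw":0},{"tx":20,"ty":-11,"tz":-34,"rx":0,"ry":0,"rz":0,"jaw":0},{"tx":29.4,"ty":-13.9,"tz":-49.7,"rx":0,"ry":0,"rz":0,"jaw":0},{"tx":29.4,"ty":-13.9,"tz":-49.7,"rx":0,"ry":0,"rz":0,"jaw":0},{"tx":29.4,"ty":-13.9,"tz":-49.7,"rx":0,"ry":0,"rz":0,"jaw":0}]'; python3 cap.py w6;python3 - <<'E'
import cv2,numpy as np
cv2.imwrite('pics/w6.png',np.load('w6.npy')[:,:,::-1])
from h import *
s=sense();print((np.array([.5245,.2936,.162])-s['ee_pos'])*1e3,s['ft_force'],s['joint_pos'])
E
```

```text
time_s: 3.37
ee_pos: [0.5233, 0.2899, 0.164]
eef_rot: [0.147, 0.951, -0.034, 0.269]
ft_force: [-0.6, 0.3, 1.0]
grip_width: 0.999
gripper_force: 0.0
[[286. 255.]]
[ 1.06666982  3.10549178 -2.67240165] [0.54226189 0.47285738 0.83505352] [ 0.64342705  0.36491233  1.90296465 -0.74609852  0.65995616 -0.06918479]
```

View pics/w6.png

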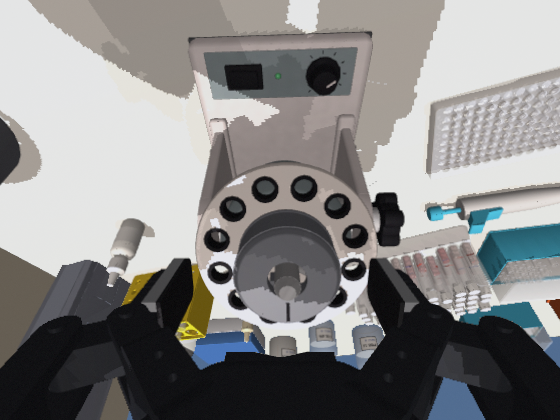

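The view shows the hub centred near (287,262) and the shaft tip at (288,292). The fingers straddle x = 280, so the hub is about 3 mm off to one side. I'll triangulate again including this close view.

```bash
sed -i "s/('w4',(364,192),59))/('w4',(364,192),59),('w6',(286,242),88))/" m2.py; python3 m2.py|tail -2
python3 - <<'E'
from h import *
import json
L=lambda n:cam('wrist',json.load(open(n+'.json')))
print(tri([(L('w2'),(276.7,211)),(L('w4'),(374,207)),(L('w1'),(277.2,200)),(L('w6'),(288,292))]))
print(proj(L('w6'),[[.5125,.297,.1796],[.5174,.2957,.1765]]))
E
```

```text
w6 7 [[219.8, 272.5], [216.4, 239.5], [354.8, 235.9], [232.4, 208.6], [337.1, 205.7], [264.6, 189.1], [303.6, 188.1]]
joint fit [ 0.5292  0.2921  0.1513 -0.6063  0.1699  0.0375  0.5514] cost 4.1316875021250645 max 2.0305804946384853 N [-0.513   0.1437  0.8462] tilt 0.5619090175500033 hubtop [0.5161 0.2958 0.1735] flange [0.5332 0.291  0.1445]
(array([0.515954  , 0.29603671, 0.17809258]), [np.float64(0.00042084188575429096), np.float64(0.0012468854080029494), np.float64(0.00019696818237600796), np.float64(0.0006449347523917231)])
[[287.38880018 290.18564178]
 [287.45017884 288.71250308]]
```

```bash
python3 -m inch '[{"tx":0,"ty":3.4,"tz":-2,"rx":0,"ry":0,"rz":0,"jaw":0},{"tx":0,"ty":3.4,"tz":-2,"rx":0,"ry":0,"rz":0,"jaw":0.2},{"tx":0,"ty":3.4,"tz":-2,"rx":0,"ry":0,"rz":0,"jaw":0.3},{"tx":0,"ty":3.4,"tz":-2,"rx":0,"ry":0,"rz":0,"jaw":0.35},{"tx":0,"ty":3.4,"tz":-2,"rx":0,"ry":0,"rz":0,"jaw":0.4},{"tx":0,"ty":3.4,"tz":-2,"rx":0,"ry":0,"rz":0,"jaw":0.45},{"tx":0,"ty":3.4,"tz":-2,"rx":0,"ry":0,"rz":0,"jaw":0.5},{"tx":0,"ty":3.4,"tz":-2,"rx":0,"ry":0,"rz":0,"jaw":0.6}]' 20; python3 -m inch '[{"tx":0,"ty":0,"tz":0,"rx":0,"ry":0,"rz":0,"jaw":0.6},{"tx":0,"ty":0,"tz":0,"rx":0,"ry":0,"rz":0,"jaw":0.6},{"tx":0,"ty":0,"tz":0,"rx":0,"ry":0,"rz":0,"jaw":0.6}]' 20
python3 - <<'E'
from h import *
s=sense();print(s['ft_force'],s['ft_torque'],s['ee_pos'])
E
```

```text
time_s: 4.08
ee_pos: [0.523, 0.2937, 0.1618]
eef_rot: [0.146, 0.951, -0.035, 0.269]
ft_force: [-4.5, -2.3, 6.7]
grip_width: 0.576
gripper_force: 19.4
time_s: 4.33
ee_pos: [0.523, 0.2937, 0.1618]
eef_rot: [0.146, 0.951, -0.035, 0.269]
ft_force: [-4.9, -2.9, 6.2]
grip_width: 0.574
gripper_force: 19.4
[-4.85479086 -2.931687    6.19787526] [-0.39773717  0.41013995 -0.36110713] [0.52302146 0.29368892 0.16182028]
```

```bash
cat > ft.py <<'E'
from h import *
s=sense();A=-Ro.from_quat(s['eef_rot']).as_matrix()[:,2];f=np.array(s['ft_force'])
print('axis',A.round(4),'tau',round(float(s['ft_torque']@A),3),'Fax',round(float(f@A),2),'Flat',(f-(f@A)*A).round(1),'p',s['ee_pos'].round(4),'yaw x',Ro.from_quat(s['eef_rot']).as_matrix()[:,0].round(3),'j',s['joint_pos'].round(3),'grip',s['grip_width'])
E
python3 -m inch '[{"tx":-0.5,"ty":0.15,"tz":0.85,"rx":0,"ry":0,"rz":0,"jaw":0.6},{"tx":-0.5,"ty":0.15,"tz":0.85,"rx":-0.0151,"ry":0.0044,"rz":0.0256,"jaw":0.6},{"tx":-0.5,"ty":0.15,"tz":0.85,"rx":-0.0301,"ry":0.0088,"rz":0.0512,"jaw":0.6},{"tx":-0.5,"ty":0.15,"tz":0.85,"rx":-0.0452,"ry":0.0132,"rz":0.0767,"jaw":0.6},{"tx":-0.5,"ty":0.15,"tz":0.85,"rx":-0.0502,"ry":0.0147,"rz":0.0853,"jaw":0.6},{"tx":-0.5,"ty":0.15,"tz":0.85,"rx":-0.0502,"ry":0.0147,"rz":0.0853,"jaw":0.6}]' >/dev/null; python3 ft.py
```

```text
axis [-0.5011  0.1449  0.8532] tau -0.034 Fax -0.6 Flat [-1.  -5.7  0.4] p [0.5227 0.2936 0.162 ] yaw x [-0.838  0.163 -0.52 ] j [ 0.65   0.372  1.899 -0.747  0.663 -0.163] grip 0.5757561032643541
```

```bash
python3 -m inch '[{"tx":0,"ty":0,"tz":0,"rx":-0.0201,"ry":0.0059,"rz":0.0341,"jaw":0.6},{"tx":0,"ty":0,"tz":0,"rx":-0.0402,"ry":0.0117,"rz":0.0682,"jaw":0.6},{"tx":0,"ty":0,"tz":0,"rx":-0.0602,"ry":0.0176,"rz":0.1023,"jaw":0.6},{"tx":0,"ty":0,"tz":0,"rx":-0.0803,"ry":0.0235,"rz":0.1364,"jaw":0.6},{"tx":0,"ty":0,"tz":0,"rx":-0.1004,"ry":0.0293,"rz":0.1705,"jaw":0.6},{"tx":0,"ty":0,"tz":0,"rx":-0.1255,"ry":0.0367,"rz":0.2131,"jaw":0.6},{"tx":0,"ty":0,"tz":0,"rx":-0.1255,"ry":0.0367,"rz":0.2131,"jaw":0.6}]' >/dev/null; python3 ft.py
python3 -m inch '[{"tx":0,"ty":0,"tz":0,"rx":-0.01,"ry":0.0029,"rz":0.017,"jaw":0.6},{"tx":0,"ty":0,"tz":0,"rx":-0.0151,"ry":0.0044,"rz":0.0256,"jaw":0.6},{"tx":0,"ty":0,"tz":0,"rx":-0.0151,"ry":0.0044,"rz":0.0256,"jaw":0.6}]' >/dev/null; python3 ft.py
```

```text
axis [-0.5001  0.1456  0.8536] tau -0.014 Fax -0.92 Flat [ 0.1 -5.9  1.1] p [0.5227 0.2933 0.162 ] yaw x [-0.866 -0.085 -0.493] j [ 0.649  0.372  1.899 -0.745  0.665 -0.417] grip 0.5779624684227104
axis [-0.5     0.1457  0.8537] tau 0.011 Fax -0.12 Flat [ 0.1 -6.9  1.2] p [0.5227 0.2933 0.162 ] yaw x [-0.866 -0.113 -0.488] j [ 0.649  0.372  1.899 -0.745  0.665 -0.445] grip 0.576873118981775
```

```bash
cat > ok.py <<'E'
from h import *
import sys
s=sense();A=-Ro.from_quat(s['eef_rot']).as_matrix()[:,2];t=float(s['ft_torque']@A)
print(round(t,3),s['joint_pos'][5].round(4),np.round(s['ft_force'],1));sys.exit(abs(t)>float(sys.argv[1]))
E
M='python3 ok.py 0.2'
$M && python3 -m inch '[{"tx":0,"ty":-0.5,"tz":0,"rx":-0.01,"ry":0.0029,"rz":0.017,"jaw":0.6},{"tx":0,"ty":-0.5,"tz":0,"rx":-0.0151,"ry":0.0044,"rz":0.0256,"jaw":0.6}]' >/dev/null && $M && python3 -m inch '[{"tx":0,"ty":0,"tz":0,"rx":-0.01,"ry":0.0029,"rz":0.017,"jaw":0.6},{"tx":0,"ty":0,"tz":0,"rx":-0.0151,"ry":0.0044,"rz":0.0256,"jaw":0.6}]' >/dev/null && $M && python3 -m inch '[{"tx":0,"ty":0,"tz":0,"rx":-0.01,"ry":0.0029,"rz":0.017,"jaw":0.6},{"tx":0,"ty":0,"tz":0,"rx":-0.0151,"ry":0.0044,"rz":0.0256,"jaw":0.6}]' >/dev/null && $M && python3 -m inch '[{"tx":0,"ty":0,"tz":0,"rx":-0.01,"ry":0.0029,"rz":0.017,"jaw":0.6},{"tx":0,"ty":0,"tz":0,"rx":-0.0151,"ry":0.0044,"rz":0.0256,"jaw":0.6}]' >/dev/null && $M && python3 -m inch '[{"tx":0,"ty":0,"tz":0,"rx":-0.01,"ry":0.0029,"rz":0.017,"jaw":0.6},{"tx":0,"ty":0,"tz":0,"rx":-0.0151,"ry":0.0044,"rz":0.0256,"jaw":0.6}]' >/dev/null && $M && python3 -m inch '[{"tx":0,"ty":0,"tz":0,"rx":-0.01,"ry":0.0029,"rz":0.017,"jaw":0.6},{"tx":0,"ty":0,"tz":0,"rx":-0.0151,"ry":0.0044,"rz":0.0256,"jaw":0.6}]' >/dev/null && $M && python3 -m inch '[{"tx":0,"ty":0,"tz":0,"rx":-0.01,"ry":0.0029,"rz":0.017,"jaw":0.6},{"tx":0,"ty":0,"tz":0,"rx":-0.0151,"ry":0.0044,"rz":0.0256,"jaw":0.6}]' >/dev/null && $M; python3 ft.py
```

```text
0.011 -0.4449 [ 0.2 -6.9  1.1]
-0.002 -0.4761 [-0.1 -5.1 -1. ]
-0.03 -0.5064 [ 0.1 -5.6  0.4]
0.013 -0.5366 [-0.1 -6.5 -0.4]
-0.045 -0.5669 [ 1.1 -6.4 -0.3]
-0.079 -0.5971 [ 0.7 -5.8  0.2]
-0.033 -0.6274 [ 1.1 -6.7  0.5]
0.047 -0.6576 [ 1.6 -6.2  0.9]
axis [-0.5003  0.1449  0.8536] tau 0.047 Fax -0.92 Flat [ 1.1 -6.   1.7] p [0.5233 0.2934 0.1623] yaw x [-0.841 -0.316 -0.439] j [ 0.648  0.372  1.898 -0.744  0.664 -0.658] grip 0.5752925979850613
```

```bash
python3 cap.py w7
python3 - <<'E'
from m2 import hullholes
import numpy as np
for n,c in(('w6',(286,242)),('w7',(281,247)),): print(n,hullholes(np.load(n+'.npy'),np.array(c),88).round(0).tolist())
import cv2
a=np.load('w6.npy')[160:300,200:370].mean(2);b=np.load('w7.npy')[160:330,190:380].mean(2)
E
```

```text
[[281. 259.]]
w1 12 [[268.4, 225.1], [288.5, 224.4], [250.8, 215.9], [305.3, 214.2], [239.7, 199.6], [315.5, 197.4], [238.1, 179.6], [315.5, 177.3], [247.5, 161.2], [305.1, 159.5], [265.1, 150.1], [286.4, 149.5]]
w2 12 [[266.4, 237.8], [289.4, 237.2], [246.4, 227.3], [308.6, 225.5], [234.0, 208.9], [320.0, 206.6], [232.3, 186.3], [320.2, 183.9], [242.7, 165.9], [308.4, 164.0], [263.1, 153.2], [287.4, 152.5]]
w3 10 [[181.6, 236.9], [203.9, 234.8], [222.4, 223.9], [143.7, 207.6], [232.1, 204.9], [230.4, 182.3], [150.6, 164.0], [216.8, 162.4], [170.0, 151.4], [194.5, 150.7]]
w4 10 [[372.9, 236.0], [350.5, 235.0], [331.4, 225.2], [320.3, 207.1], [407.9, 204.7], [320.5, 184.7], [332.7, 164.3], [398.4, 162.1], [354.0, 151.6], [378.4, 150.8]]
w6 7 [[219.8, 272.5], [216.4, 239.5], [354.8, 235.9], [232.4, 208.6], [337.1, 205.7], [264.6, 189.1], [303.6, 188.1]]
joint fit [ 0.5292  0.2917  0.1514 -0.6046  0.1696  0.0375  0.5513] cost 4.083648824223692 max 2.0080884144828417 N [-0.512   0.1436  0.8469] tilt 0.5607030558163482 hubtop [0.5161 0.2954 0.1736] flange [0.5332 0.2906 0.1446]
w6 [[220.0, 272.0], [216.0, 239.0], [355.0, 236.0], [232.0, 209.0], [337.0, 206.0], [265.0, 189.0], [304.0, 188.0]]
w7 [[226.0, 213.0], [331.0, 211.0], [259.0, 194.0], [298.0, 193.0]]
```

The hole pattern moved with the gripper as a pure shift, so the disc is turning with it. Continuing.

```bash
M='python3 ok.py 0.16'
$M && python3 -m inch '[{"tx":0,"ty":0,"tz":0,"rx":-0.01,"ry":0.0029,"rz":0.017,"jaw":0.6},{"tx":0,"ty":0,"tz":0,"rx":-0.0151,"ry":0.0044,"rz":0.0256,"jaw":0.6}]' >/dev/null && $M && python3 -m inch '[{"tx":0,"ty":0,"tz":0,"rx":-0.01,"ry":0.0029,"rz":0.017,"jaw":0.6},{"tx":0,"ty":0,"tz":0,"rx":-0.0151,"ry":0.0044,"rz":0.0256,"jaw":0.6}]' >/dev/null && $M && python3 -m inch '[{"tx":0,"ty":0,"tz":0,"rx":-0.01,"ry":0.0029,"rz":0.017,"jaw":0.6},{"tx":0,"ty":0,"tz":0,"rx":-0.0151,"ry":0.0044,"rz":0.0256,"jaw":0.6}]' >/dev/null && $M && python3 -m inch '[{"tx":0,"ty":0,"tz":0,"rx":-0.01,"ry":0.0029,"rz":0.017,"jaw":0.6},{"tx":0,"ty":0,"tz":0,"rx":-0.0151,"ry":0.0044,"rz":0.0256,"jaw":0.6}]' >/dev/null && $M && python3 -m inch '[{"tx":0,"ty":0,"tz":0,"rx":-0.01,"ry":0.0029,"rz":0.017,"jaw":0.6},{"tx":0,"ty":0,"tz":0,"rx":-0.0151,"ry":0.0044,"rz":0.0256,"jaw":0.6}]' >/dev/null && $M && python3 -m inch '[{"tx":0,"ty":0,"tz":0,"rx":-0.01,"ry":0.0029,"rz":0.017,"jaw":0.6},{"tx":0,"ty":0,"tz":0,"rx":-0.0151,"ry":0.0044,"rz":0.0256,"jaw":0.6}]' >/dev/null && $M && python3 -m inch '[{"tx":0,"ty":0,"tz":0,"rx":-0.01,"ry":0.0029,"rz":0.017,"jaw":0.6},{"tx":0,"ty":0,"tz":0,"rx":-0.0151,"ry":0.0044,"rz":0.0256,"jaw":0.6}]' >/dev/null && $M && python3 -m inch '[{"tx":0,"ty":0,"tz":0,"rx":-0.01,"ry":0.0029,"rz":0.017,"jaw":0.6},{"tx":0,"ty":0,"tz":0,"rx":-0.0151,"ry":0.0044,"rz":0.0256,"jaw":0.6}]' >/dev/null && $M && python3 -m inch '[{"tx":0,"ty":0,"tz":0,"rx":-0.01,"ry":0.0029,"rz":0.017,"jaw":0.6},{"tx":0,"ty":0,"tz":0,"rx":-0.0151,"ry":0.0044,"rz":0.0256,"jaw":0.6}]' >/dev/null && $M ; python3 ft.py
```

```text
-0.031 -0.6579 [ 2.5 -5.1 -0.1]
-0.01 -0.6877 [ 1.5 -5.7  1.3]
-0.055 -0.718 [ 1.1 -5.2  0.6]
-0.009 -0.7482 [ 1.5 -4.5  0.9]
-0.056 -0.7784 [ 1.4 -5.8  1.1]
-0.011 -0.8086 [ 0.5 -5.7 -0.4]
-0.008 -0.8387 [ 2.2 -4.7 -0.2]
-0.01 -0.8689 [ 2.3 -5.2  0.2]
-0.043 -0.899 [ 2.  -6.   0.6]
-0.016 -0.9292 [ 1.1 -4.2  0.6]
axis [-0.5002  0.145   0.8537] tau -0.016 Fax -0.65 Flat [ 0.8 -4.2  1.2] p [0.5236 0.2938 0.1626] yaw x [-0.756 -0.555 -0.348] j [ 0.649  0.372  1.896 -0.743  0.665 -0.929] grip 0.5770929924422118
```

```bash
M='python3 ok.py 0.16'
$M && python3 -m inch '[{"tx":0,"ty":0,"tz":0,"rx":-0.01,"ry":0.0029,"rz":0.017,"jaw":0.6},{"tx":0,"ty":0,"tz":0,"rx":-0.0151,"ry":0.0044,"rz":0.0256,"jaw":0.6}]' >/dev/null && $M && python3 -m inch '[{"tx":0,"ty":0,"tz":0,"rx":-0.01,"ry":0.0029,"rz":0.017,"jaw":0.6},{"tx":0,"ty":0,"tz":0,"rx":-0.0151,"ry":0.0044,"rz":0.0256,"jaw":0.6}]' >/dev/null && $M && python3 -m inch '[{"tx":0,"ty":0,"tz":0,"rx":-0.01,"ry":0.0029,"rz":0.017,"jaw":0.6},{"tx":0,"ty":0,"tz":0,"rx":-0.0151,"ry":0.0044,"rz":0.0256,"jaw":0.6}]' >/dev/null && $M && python3 -m inch '[{"tx":0,"ty":0,"tz":0,"rx":-0.01,"ry":0.0029,"rz":0.017,"jaw":0.6},{"tx":0,"ty":0,"tz":0,"rx":-0.0151,"ry":0.0044,"rz":0.0256,"jaw":0.6}]' >/dev/null && $M && python3 -m inch '[{"tx":0,"ty":0,"tz":0,"rx":-0.01,"ry":0.0029,"rz":0.017,"jaw":0.6},{"tx":0,"ty":0,"tz":0,"rx":-0.0151,"ry":0.0044,"rz":0.0256,"jaw":0.6}]' >/dev/null && $M && python3 -m inch '[{"tx":0,"ty":0,"tz":0,"rx":-0.01,"ry":0.0029,"rz":0.017,"jaw":0.6},{"tx":0,"ty":0,"tz":0,"rx":-0.0151,"ry":0.0044,"rz":0.0256,"jaw":0.6}]' >/dev/null && $M && python3 -m inch '[{"tx":0,"ty":0,"tz":0,"rx":-0.01,"ry":0.0029,"rz":0.017,"jaw":0.6},{"tx":0,"ty":0,"tz":0,"rx":-0.0151,"ry":0.0044,"rz":0.0256,"jaw":0.6}]' >/dev/null && $M && python3 -m inch '[{"tx":0,"ty":0,"tz":0,"rx":-0.01,"ry":0.0029,"rz":0.017,"jaw":0.6},{"tx":0,"ty":0,"tz":0,"rx":-0.0151,"ry":0.0044,"rz":0.0256,"jaw":0.6}]' >/dev/null && $M && python3 -m inch '[{"tx":0,"ty":0,"tz":0,"rx":-0.01,"ry":0.0029,"rz":0.017,"jaw":0.6},{"tx":0,"ty":0,"tz":0,"rx":-0.0151,"ry":0.0044,"rz":0.0256,"jaw":0.6}]' >/dev/null && $M ; python3 ft.py; python3 cap.py w8; python3 - <<'E' | tail -2
from m2 import hullholes
import numpy as np
for n in('w7','w8'): print(n,hullholes(np.load(n+'.npy'),np.array((281,247)),88).round(0).tolist())
E
```

```text
-0.016 -0.9292 [ 1.1 -4.2  0.6]
-0.078 -0.9593 [ 2.  -4.9  1. ]
-0.025 -0.9895 [ 1.7 -5.4  0.4]
-0.017 -1.0196 [ 1.7 -5.4  1.3]
-0.04 -1.0497 [ 1.3 -4.5  0.1]
-0.018 -1.0798 [ 1.7 -4.4  0.6]
-0.071 -1.1099 [ 1.1 -4.9  0.8]
-0.057 -1.1399 [ 2.  -5.6  1. ]
-0.067 -1.1699 [ 2.2 -6.1  2. ]
-0.106 -1.2 [ 2.8 -7.1  1.6]
axis [-0.5     0.1465  0.8535] tau -0.106 Fax -1.05 Flat [ 2.3 -6.9  2.5] p [0.5239 0.2935 0.1629] yaw x [-0.616 -0.753 -0.231] j [ 0.649  0.372  1.895 -0.743  0.668 -1.2  ] grip 0.5774247893423932
[[284. 259.]]
w7 [[226.0, 213.0], [331.0, 211.0], [259.0, 194.0], [298.0, 193.0]]
w8 [[227.0, 213.0], [331.0, 211.0], [259.0, 194.0], [298.0, 193.0]]
```

```bash
M='python3 ok.py 0.25'
$M && python3 -m inch '[{"tx":0,"ty":0,"tz":0,"rx":-0.0075,"ry":0.0022,"rz":0.0128,"jaw":0.6},{"tx":0,"ty":0,"tz":0,"rx":-0.0075,"ry":0.0022,"rz":0.0128,"jaw":0.6}]' >/dev/null && $M && python3 -m inch '[{"tx":0,"ty":0,"tz":0,"rx":-0.0075,"ry":0.0022,"rz":0.0128,"jaw":0.6},{"tx":0,"ty":0,"tz":0,"rx":-0.0075,"ry":0.0022,"rz":0.0128,"jaw":0.6}]' >/dev/null && $M && python3 -m inch '[{"tx":0,"ty":0,"tz":0,"rx":-0.0075,"ry":0.0022,"rz":0.0128,"jaw":0.6},{"tx":0,"ty":0,"tz":0,"rx":-0.0075,"ry":0.0022,"rz":0.0128,"jaw":0.6}]' >/dev/null && $M && python3 -m inch '[{"tx":0,"ty":0,"tz":0,"rx":-0.0075,"ry":0.0022,"rz":0.0128,"jaw":0.6},{"tx":0,"ty":0,"tz":0,"rx":-0.0075,"ry":0.0022,"rz":0.0128,"jaw":0.6}]' >/dev/null && $M && python3 -m inch '[{"tx":0,"ty":0,"tz":0,"rx":-0.0075,"ry":0.0022,"rz":0.0128,"jaw":0.6},{"tx":0,"ty":0,"tz":0,"rx":-0.0075,"ry":0.0022,"rz":0.0128,"jaw":0.6}]' >/dev/null && $M && python3 -m inch '[{"tx":0,"ty":0,"tz":0,"rx":-0.0075,"ry":0.0022,"rz":0.0128,"jaw":0.6},{"tx":0,"ty":0,"tz":0,"rx":-0.0075,"ry":0.0022,"rz":0.0128,"jaw":0.6}]' >/dev/null && $M && python3 -m inch '[{"tx":0,"ty":0,"tz":0,"rx":-0.0075,"ry":0.0022,"rz":0.0128,"jaw":0.6},{"tx":0,"ty":0,"tz":0,"rx":-0.0075,"ry":0.0022,"rz":0.0128,"jaw":0.6}]' >/dev/null && $M; python3 ft.py; python3 cap.py w9; python3 - <<'E' | tail -1
from m2 import hullholes
import numpy as np
print(hullholes(np.load('w9.npy'),np.array((281,247)),88).round(1).tolist())
E
```

```text
-0.07 -1.2003 [ 2.5 -6.5  1.7]
-0.227 -1.2147 [ 2.8 -7.7  2.4]
-0.192 -1.2296 [ 4.  -6.5  2.8]
-0.379 -1.2444 [ 2.5 -6.6  2.3]
axis [-0.4999  0.1466  0.8536] tau -0.379 Fax -0.26 Flat [ 2.3 -6.6  2.5] p [0.524  0.2934 0.1629] yaw x [-0.589 -0.781 -0.211] j [ 0.648  0.372  1.895 -0.743  0.668 -1.244] grip 0.5774789813103063
[[284. 259.]]
[[226.5, 212.8], [331.5, 211.3], [259.2, 193.8], [298.2, 193.1]]
```

Torque climbs from j6 ≈ -1.20, which is the stop. I'll ease the twist, then test a small slide.

```bash
python3 -m inch '[{"tx":0,"ty":-0.6,"tz":0,"rx":0.015,"ry":-0.0044,"rz":-0.0256,"jaw":0.6},{"tx":0,"ty":-0.6,"tz":0,"rx":0.018,"ry":-0.0053,"rz":-0.0307,"jaw":0.6},{"tx":0,"ty":-0.6,"tz":0,"rx":0.018,"ry":-0.0053,"rz":-0.0307,"jaw":0.6}]' >/dev/null; python3 ft.py
python3 -m inch '[{"tx":-0.5,"ty":0.15,"tz":0.85,"rx":0,"ry":0,"rz":0,"jaw":0.6},{"tx":-1,"ty":0.3,"tz":1.7,"rx":0,"ry":0,"rz":0,"jaw":0.6},{"tx":-1,"ty":0.3,"tz":1.7,"rx":0,"ry":0,"rz":0,"jaw":0.6}]' >/dev/null; python3 ft.py
```

```text
axis [-0.5002  0.1455  0.8536] tau -0.16 Fax -0.55 Flat [ 2.  -4.7  2. ] p [0.524  0.2934 0.1629] yaw x [-0.611 -0.758 -0.229] j [ 0.648  0.371  1.896 -0.743  0.666 -1.208] grip 0.5733675214575307
axis [-0.5003  0.1454  0.8536] tau -0.115 Fax -1.08 Flat [ 2.3 -4.7  2.1] p [0.5231 0.2938 0.1646] yaw x [-0.61  -0.758 -0.229] j [ 0.65   0.368  1.895 -0.74   0.67  -1.211] grip 0.5742475440656355
```

```bash
python3 -m inch '[{"tx":-0.5,"ty":0.15,"tz":0.85,"rx":0,"ry":0,"rz":0,"jaw":0.6},{"tx":-1,"ty":0.3,"tz":1.7,"rx":0,"ry":0,"rz":0,"jaw":0.6},{"tx":-1,"ty":0.3,"tz":1.7,"rx":0,"ry":0,"rz":0,"jaw":0.6}]' >/dev/null; python3 ft.py;python3 cap.py w10; python3 - <<'E' | tail -1
from m2 import hullholes
import numpy as np
print(hullholes(np.load('w10.npy'),np.array((281,247)),88).round(1).tolist())
E
```

```text
axis [-0.5006  0.1439  0.8536] tau -0.013 Fax 3.61 Flat [ 0.7 -2.   0.8] p [0.5219 0.2948 0.1665] yaw x [-0.61  -0.759 -0.23 ] j [ 0.652  0.365  1.895 -0.736  0.672 -1.214] grip 0.5717075296175149
[[283. 254.]]
[[226.7, 213.1], [331.4, 211.3], [259.1, 194.0], [298.1, 193.3]]
```

Slid out 4 mm with the disc still fixed in the grip and no resistance, so the pin is clear. Sliding on.

```bash
python3 -m inch '[{"tx":-1,"ty":0.3,"tz":1.7,"rx":0,"ry":0,"rz":0,"jaw":0.6},{"tx":-2,"ty":0.6,"tz":3.4,"rx":0,"ry":0,"rz":0,"jaw":0.6},{"tx":-3,"ty":0.9,"tz":5.1,"rx":0,"ry":0,"rz":0,"jaw":0.6},{"tx":-4,"ty":1.2,"tz":6.8,"rx":0,"ry":0,"rz":0,"jaw":0.6},{"tx":-5,"ty":1.5,"tz":8.5,"rx":0,"ry":0,"rz":0,"jaw":0.6},{"tx":-5,"ty":1.5,"tz":8.5,"rx":0,"ry":0,"rz":0,"jaw":0.6}]' >/dev/null; python3 ft.py
python3 -m inch '[{"tx":-1.5,"ty":0.4,"tz":2.6,"rx":0,"ry":0,"rz":0,"jaw":0.6},{"tx":-3,"ty":0.9,"tz":5.1,"rx":0,"ry":0,"rz":0,"jaw":0.6},{"tx":-5,"ty":1.5,"tz":8.5,"rx":0,"ry":0,"rz":0,"jaw":0.6},{"tx":-7,"ty":2,"tz":11.9,"rx":0,"ry":0,"rz":0,"jaw":0.6},{"tx":-9,"ty":2.6,"tz":15.3,"rx":0,"ry":0,"rz":0,"jaw":0.6},{"tx":-9,"ty":2.6,"tz":15.3,"rx":0,"ry":0,"rz":0,"jaw":0.6}]' >/dev/null; python3 ft.py
```

```text
axis [-0.5001  0.1444  0.8538] tau -0.012 Fax 0.33 Flat [ 2.3 -3.2  1.9] p [0.5165 0.2961 0.1748] yaw x [-0.61  -0.759 -0.229] j [ 0.661  0.348  1.893 -0.721  0.692 -1.226] grip 0.5743282513272222
axis [-0.5002  0.1442  0.8538] tau -0.028 Fax 1.13 Flat [ 1.9 -2.6  1.5] p [0.5073 0.2988 0.1903] yaw x [-0.61  -0.759 -0.229] j [ 0.677  0.319  1.887 -0.696  0.726 -1.246] grip 0.575212783060771
```

```bash
python3 -m inch '[{"tx":-2,"ty":0.6,"tz":3.4,"rx":0,"ry":0,"rz":0,"jaw":0.6},{"tx":-4,"ty":1.2,"tz":6.8,"rx":0,"ry":0,"rz":0,"jaw":0.6},{"tx":-6,"ty":1.8,"tz":10.2,"rx":0,"ry":0,"rz":0,"jaw":0.6},{"tx":-8,"ty":2.3,"tz":13.6,"rx":0,"ry":0,"rz":0,"jaw":0.6},{"tx":-11,"ty":3.2,"tz":18.7,"rx":0,"ry":0,"rz":0,"jaw":0.6},{"tx":-14,"ty":4.1,"tz":23.8,"rx":0,"ry":0,"rz":0,"jaw":0.6},{"tx":-19,"ty":5.5,"tz":32.3,"rx":0,"ry":0,"rz":0,"jaw":0.6},{"tx":-19,"ty":5.5,"tz":32.3,"rx":0,"ry":0,"rz":0,"jaw":0.6}]' 30; python3 ft.py; python3 cap.py w11; python3 - <<'E' | tail -2
from m2 import hullholes
import numpy as np
for n in('w10','w11'):print(hullholes(np.load(n+'.npy'),np.array((281,247)),88).round(1).tolist())
im=np.load('w11.npy');import cv2;cv2.imwrite('pics/w11.png',im[:,:,::-1])
E
```

```text
time_s: 12.95
ee_pos: [0.488, 0.3047, 0.2237]
eef_rot: [-0.39, 0.88, -0.173, 0.208]
ft_force: [0.3, -0.9, -1.2]
grip_width: 0.574
gripper_force: 32.0
axis [-0.5009  0.1432  0.8536] tau 0.035 Fax -1.27 Flat [-0.4 -0.7 -0.1] p [0.488  0.3047 0.2237] yaw x [-0.609 -0.759 -0.23 ] j [ 0.713  0.259  1.869 -0.65   0.804 -1.282] grip 0.5737763327385056
[[282. 214.]]
[[226.7, 213.1], [331.4, 211.3], [259.1, 194.0], [298.1, 193.3]]
[[226.7, 213.0], [331.4, 211.2], [259.1, 194.0], [298.1, 193.2]]
```

```bash
python3 -m inch '[{"tx":-8,"ty":-3,"tz":15,"rx":0,"ry":0,"rz":0,"jaw":0.6},{"tx":-10,"ty":-20,"tz":35,"rx":0.02,"ry":0.07,"rz":0,"jaw":0.6},{"tx":-5,"ty":-45,"tz":50,"rx":0.0452,"ry":0.158,"rz":0,"jaw":0.6},{"tx":5,"ty":-75,"tz":55,"rx":0.0753,"ry":0.2635,"rz":0,"jaw":0.6},{"tx":15,"ty":-105,"tz":55,"rx":0.1054,"ry":0.369,"rz":0,"jaw":0.6},{"tx":25,"ty":-135,"tz":55,"rx":0.1355,"ry":0.474,"rz":0,"jaw":0.6},{"tx":35,"ty":-165,"tz":55,"rx":0.1506,"ry":0.527,"rz":0,"jaw":0.6},{"tx":45,"ty":-190,"tz":55,"rx":0.1506,"ry":0.527,"rz":0,"jaw":0.6}]' ;  python3 -m inch '[{"tx":0,"ty":-15,"tz":-10,"rx":0,"ry":0,"rz":0,"jaw":0.6},{"tx":0,"ty":-15,"tz":-10,"rx":0,"ry":0,"rz":0,"jaw":0.6},{"tx":0,"ty":-15,"tz":-10,"rx":0,"ry":0,"rz":0,"jaw":0.6}]'>/dev/null; python3 ft.py; python3 cap.py c1
python3 -m inch '[{"tx":25,"ty":-20,"tz":0,"rx":0,"ry":0,"rz":0,"jaw":0.6},{"tx":46,"ty":-38,"tz":0,"rx":0,"ry":0,"rz":0,"jaw":0.6},{"tx":46,"ty":-38,"tz":0,"rx":0,"ry":0,"rz":0,"jaw":0.6},{"tx":46,"ty":-38,"tz":0,"rx":0,"ry":0,"rz":0,"jaw":0.6}]'>/dev/null; python3 cap.py c2
python3 - <<'E'
from h import *
import json
ims=[]
for n in('c1','c2'):
    C=cam('wrist',json.load(open(n+'.json')));print(n,proj(C,[[.4604,.003,.0957],[.4604,.003,.07]]).round(1));ims.append(np.load(n+'.npy'))
save('c12.png',cv2.resize(np.hstack(ims),(800,300),interpolation=cv2.INTER_AREA))
E
```

```text
time_s: 13.67
ee_pos: [0.5365, 0.1103, 0.2773]
eef_rot: [-0.404, 0.915, -0.0, -0.001]
ft_force: [1.3, 0.6, -1.1]
grip_width: 0.572
gripper_force: 32.1
axis [0.0037 0.0017 1.    ] tau 0.053 Fax -1.67 Flat [ 0.8  0.  -0. ] p [0.5328 0.098  0.2662] yaw x [-0.673 -0.74   0.004] j [ 5.500e-02  2.550e-01  1.601e+00 -2.000e-03  1.289e+00 -2.348e+00] grip 0.5696519186293324
[[416. 340.]]
[[477. 336.]]
c1 [[268.8  61.9]
 [269.7  66.2]]
c2 [[334.5  55.9]
 [330.   60.6]]
```

View pics/c12.png

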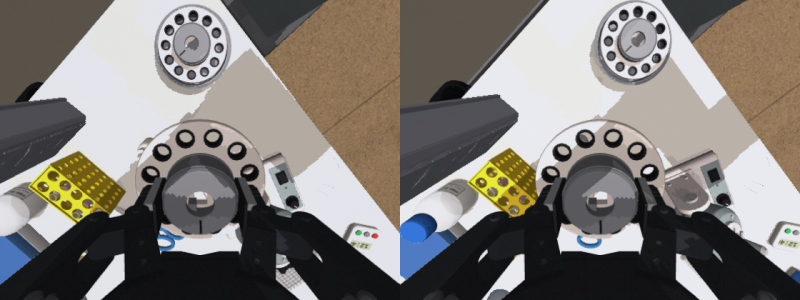

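The composite shows the pile's hub at about (266,60) in c1 and (333,57) in c2, close to the prediction. The held disc sits square in the fingers. Next come ring fits of the pile disc and the held disc.

```bash
cat > m3.py <<'E'
from m2 import hullholes
from det import *
from scipy.optimize import least_squares
def ring(p,r,N,C,h):
    x=np.cross([0.,1,0],N);x/=np.linalg.norm(x);y=np.cross(N,x)
    a=p[3]+np.arange(12)*np.pi/6;P=p[:3]+r*(np.cos(a)[:,None]*x+np.sin(a)[:,None]*y);d=proj(C,P)[None]-h[:,None]
    return d[np.arange(len(h)),np.argmin((d**2).sum(2),1)].ravel()
def fit(obs,x0,N,r=.0375):
    return min((least_squares(lambda p:np.concatenate([ring(p,r,N,C,h) for C,h in obs]),[*x0,ph],loss='soft_l1') for ph in np.arange(0,.52,.1)),key=lambda f:f.cost)
obs=[]
for n,c in(('c1',(270,63)),('c2',(332,60))):
    C=cam('wrist',json.load(open(n+'.json')));h=hullholes(np.load(n+'.npy'),np.array(c),53);obs.append((C,h));print(n,len(h))
f=fit(obs,[.46,.003,.07],np.array([0,0,1.]));print('PILE plate ring',f.x.round(4),'cost',f.cost,np.abs(f.fun).max(),'hub top z',f.x[2]+.026)
for o in obs: g=fit([o],[.46,.003,.07],np.array([0,0,1.]));print(' single',g.x.round(4),g.cost)
s=json.load(open('c1.json'));C=cam('wrist',s);R=Ro.from_quat(s['eef_rot']).as_matrix()
h=hullholes(np.load('c1.npy'),np.array((281,247)),88);print(len(h))
h=hullholes(np.load('w11.npy'),np.array((281,247)),88)
s=json.load(open('w11.json'));C=cam('wrist',s);R=Ro.from_quat(s['eef_rot']).as_matrix();p=np.array(s['ee_pos'])
g=fit([(C,h)],p+R@[0,0,.012],-R[:,2]);print('HELD plate-top centre in tool',(R.T@(g.x[:3]-p)).round(4),g.cost,len(h))
s=json.load(open('c2.json'));R=Ro.from_quat(s['eef_rot']).as_matrix();print('tool z',R[:,2].round(4),s['ee_pos'])
E
python3 m3.py | grep -v '^w\|joint'
```

```text
c1 12
c2 12
PILE plate ring [0.46   0.0013 0.0681 0.2621] cost 0.08044791541760499 0.20349090841736128 hub top z 0.09410923897276442
 single [0.46   0.0013 0.0681 0.2624] 0.014329017545660738
 single [0.46   0.0012 0.0682 0.2618] 0.058259322718777984
4
HELD plate-top centre in tool [-0.0002 -0.0003  0.0126] 0.004012833371571878 4
tool z [-9.0e-04 -1.5e-03 -1.0e+00] [0.5800120335505785, 0.06160123503686936, 0.2672168871203433]
```

```bash
python3 -m inch '[{"tx":-30,"ty":-15,"tz":-5,"rx":0,"ry":0,"rz":0,"jaw":0.6},{"tx":-60,"ty":-30,"tz":-20,"rx":0,"ry":0,"rz":0,"jaw":0.6},{"tx":-90,"ty":-45,"tz":-45,"rx":0,"ry":0,"rz":0,"jaw":0.6},{"tx":-120,"ty":-60.3,"tz":-70,"rx":0,"ry":0,"rz":0,"jaw":0.6},{"tx":-120,"ty":-60.3,"tz":-100,"rx":0,"ry":0,"rz":0,"jaw":0.6},{"tx":-120,"ty":-60.3,"tz":-122,"rx":0,"ry":0,"rz":0,"jaw":0.6},{"tx":-120,"ty":-60.3,"tz":-122,"rx":0,"ry":0,"rz":0,"jaw":0.6},{"tx":-120,"ty":-60.3,"tz":-122,"rx":0,"ry":0,"rz":0,"jaw":0.6}]';python3 -m inch '[{"tx":0,"ty":0,"tz":0,"rx":0,"ry":0,"rz":0,"jaw":0.6},{"tx":0,"ty":0,"tz":0,"rx":0,"ry":0,"rz":0,"jaw":0.6}]'>/dev/null; python3 ft.py
```

```text
time_s: 15.02
ee_pos: [0.4579, 0.0017, 0.1448]
eef_rot: [-0.406, 0.914, 0.0, -0.002]
ft_force: [0.7, 0.0, -1.5]
grip_width: 0.571
gripper_force: 32.2
axis [-0.0014  0.0021  1.    ] tau 0.058 Fax -1.85 Flat [-0.   0.4 -0. ] p [0.4608 0.0009 0.1465] yaw x [-0.67  -0.742  0.001] j [-1.470e-01  2.820e-01  1.916e+00 -2.000e-03  9.420e-01 -2.552e+00] grip 0.5686021423248542
```

```bash
cat > fz.py <<'E'
from h import *
import sys
s=sense();print(round(float(s['ft_force'][2]),2),s['ee_pos'].round(4));sys.exit(s['ft_force'][2]>float(sys.argv[1]))
E
F='python3 fz.py 1.5'
python3 -m inch '[{"tx":-0.5,"ty":0.3,"tz":-6,"rx":0,"ry":0,"rz":0,"jaw":0.6},{"tx":-0.5,"ty":0.3,"tz":-12,"rx":0,"ry":0,"rz":0,"jaw":0.6},{"tx":-0.5,"ty":0.3,"tz":-18,"rx":0,"ry":0,"rz":0,"jaw":0.6},{"tx":-0.5,"ty":0.3,"tz":-23,"rx":0,"ry":0,"rz":0,"jaw":0.6},{"tx":-0.5,"ty":0.3,"tz":-23,"rx":0,"ry":0,"rz":0,"jaw":0.6},{"tx":-0.5,"ty":0.3,"tz":-23,"rx":0,"ry":0,"rz":0,"jaw":0.6}]' >/dev/null; $F && python3 -m inch '[{"tx":0,"ty":0,"tz":-1,"rx":0,"ry":0,"rz":0,"jaw":0.6},{"tx":0,"ty":0,"tz":-1.5,"rx":0,"ry":0,"rz":0,"jaw":0.6},{"tx":0,"ty":0,"tz":-1.5,"rx":0,"ry":0,"rz":0,"jaw":0.6}]'>/dev/null && $F && python3 -m inch '[{"tx":0,"ty":0,"tz":-0.5,"rx":0,"ry":0,"rz":0,"jaw":0.6},{"tx":0,"ty":0,"tz":-1,"rx":0,"ry":0,"rz":0,"jaw":0.6}]'>/dev/null && $F && python3 -m inch '[{"tx":0,"ty":0,"tz":-0.5,"rx":0,"ry":0,"rz":0,"jaw":0.6},{"tx":0,"ty":0,"tz":-1,"rx":0,"ry":0,"rz":0,"jaw":0.6}]'>/dev/null && $F && python3 -m inch '[{"tx":0,"ty":0,"tz":-0.5,"rx":0,"ry":0,"rz":0,"jaw":0.6},{"tx":0,"ty":0,"tz":-1,"rx":0,"ry":0,"rz":0,"jaw":0.6}]'>/dev/null && $F && python3 -m inch '[{"tx":0,"ty":0,"tz":-0.5,"rx":0,"ry":0,"rz":0,"jaw":0.6},{"tx":0,"ty":0,"tz":-1,"rx":0,"ry":0,"rz":0,"jaw":0.6}]'>/dev/null && $F && python3 -m inch '[{"tx":0,"ty":0,"tz":-0.5,"rx":0,"ry":0,"rz":0,"jaw":0.6},{"tx":0,"ty":0,"tz":-1,"rx":0,"ry":0,"rz":0,"jaw":0.6}]'>/dev/null && $F && python3 -m inch '[{"tx":0,"ty":0,"tz":-0.5,"rx":0,"ry":0,"rz":0,"jaw":0.6},{"tx":0,"ty":0,"tz":-1,"rx":0,"ry":0,"rz":0,"jaw":0.6}]'>/dev/null && $F
```

```text
-1.15 [0.4583 0.0009 0.1214]False
```

```bash
sed -i 's/sys.exit(\(.*\))$/sys.exit(int(\1))/' fz.py; F='python3 fz.py 1.5'; python3 -m inch '[{"tx":0.7,"ty":0.3,"tz":-0.5,"rx":0,"ry":0,"rz":0,"jaw":0.6},{"tx":0.7,"ty":0.3,"tz":-1,"rx":0,"ry":0,"rz":0,"jaw":0.6},{"tx":0.7,"ty":0.3,"tz":-1,"rx":0,"ry":0,"rz":0,"jaw":0.6}]'>/dev/null ; $F && python3 -m inch '[{"tx":0,"ty":0,"tz":-0.5,"rx":0,"ry":0,"rz":0,"jaw":0.6},{"tx":0,"ty":0,"tz":-1,"rx":0,"ry":0,"rz":0,"jaw":0.6}]'>/dev/null && $F && python3 -m inch '[{"tx":0,"ty":0,"tz":-0.5,"rx":0,"ry":0,"rz":0,"jaw":0.6},{"tx":0,"ty":0,"tz":-1,"rx":0,"ry":0,"rz":0,"jaw":0.6}]'>/dev/null && $F && python3 -m inch '[{"tx":0,"ty":0,"tz":-0.5,"rx":0,"ry":0,"rz":0,"jaw":0.6},{"tx":0,"ty":0,"tz":-1,"rx":0,"ry":0,"rz":0,"jaw":0.6}]'>/dev/null && $F && python3 -m inch '[{"tx":0,"ty":0,"tz":-0.5,"rx":0,"ry":0,"rz":0,"jaw":0.6},{"tx":0,"ty":0,"tz":-1,"rx":0,"ry":0,"rz":0,"jaw":0.6}]'>/dev/null && $F && python3 -m inch '[{"tx":0,"ty":0,"tz":-0.5,"rx":0,"ry":0,"rz":0,"jaw":0.6},{"tx":0,"ty":0,"tz":-1,"rx":0,"ry":0,"rz":0,"jaw":0.6}]'>/dev/null && $F && python3 -m inch '[{"tx":0,"ty":0,"tz":-0.5,"rx":0,"ry":0,"rz":0,"jaw":0.6},{"tx":0,"ty":0,"tz":-1,"rx":0,"ry":0,"rz":0,"jaw":0.6}]'>/dev/null && $F
```

```text
-1.44 [0.4597 0.0011 0.121 ]
-1.41 [0.4596 0.0011 0.12  ]
-1.07 [0.4595 0.0012 0.1189]
-1.52 [0.4594 0.0012 0.1179]
-0.42 [0.4594 0.0012 0.1169]
-1.31 [0.4595 0.0012 0.1159]
-0.82 [0.4595 0.0012 0.1149]
```

```bash
F='python3 fz.py 2'; python3 -m inch '[{"tx":0,"ty":0,"tz":-0.4,"rx":0,"ry":0,"rz":0,"jaw":0.6},{"tx":0,"ty":0,"tz":-0.8,"rx":0,"ry":0,"rz":0,"jaw":0.6}]'>/dev/null ; $F && python3 -m inch '[{"tx":0,"ty":0,"tz":-0.4,"rx":0,"ry":0,"rz":0,"jaw":0.6},{"tx":0,"ty":0,"tz":-0.8,"rx":0,"ry":0,"rz":0,"jaw":0.6}]'>/dev/null && $F && python3 -m inch '[{"tx":0,"ty":0,"tz":-0.4,"rx":0,"ry":0,"rz":0,"jaw":0.6},{"tx":0,"ty":0,"tz":-0.8,"rx":0,"ry":0,"rz":0,"jaw":0.6}]'>/dev/null && $F && python3 -m inch '[{"tx":0,"ty":0,"tz":-0.4,"rx":0,"ry":0,"rz":0,"jaw":0.6},{"tx":0,"ty":0,"tz":-0.8,"rx":0,"ry":0,"rz":0,"jaw":0.6}]'>/dev/null && $F && python3 -m inch '[{"tx":0,"ty":0,"tz":-0.4,"rx":0,"ry":0,"rz":0,"jaw":0.6},{"tx":0,"ty":0,"tz":-0.8,"rx":0,"ry":0,"rz":0,"jaw":0.6}]'>/dev/null && $F && python3 -m inch '[{"tx":0,"ty":0,"tz":-0.4,"rx":0,"ry":0,"rz":0,"jaw":0.6},{"tx":0,"ty":0,"tz":-0.8,"rx":0,"ry":0,"rz":0,"jaw":0.6}]'>/dev/null && $F && python3 -m inch '[{"tx":0,"ty":0,"tz":-0.4,"rx":0,"ry":0,"rz":0,"jaw":0.6},{"tx":0,"ty":0,"tz":-0.8,"rx":0,"ry":0,"rz":0,"jaw":0.6}]'>/dev/null && $F
```

```text
10.04 [0.4594 0.0012 0.1145]
```

Contact at TCP z = 0.1145, 10 N, which matches the predicted pile height. I'll ease off, open, and withdraw straight up.

```bash
python3 -m inch '[{"tx":0,"ty":0,"tz":0.2,"rx":0,"ry":0,"rz":0,"jaw":0.6},{"tx":0,"ty":0,"tz":0.2,"rx":0,"ry":0,"rz":0,"jaw":0.6}]' 20 >/dev/null; python3 ft.py;  python3 -m inch '[{"tx":0,"ty":0,"tz":0.2,"rx":0,"ry":0,"rz":0,"jaw":0.4},{"tx":0,"ty":0,"tz":0.2,"rx":0,"ry":0,"rz":0,"jaw":0.35},{"tx":0,"ty":0,"tz":0.2,"rx":0,"ry":0,"rz":0,"jaw":0.25},{"tx":0,"ty":0,"tz":0.2,"rx":0,"ry":0,"rz":0,"jaw":0.1},{"tx":0,"ty":0,"tz":0.2,"rx":0,"ry":0,"rz":0,"jaw":0},{"tx":0,"ty":0,"tz":0.2,"rx":0,"ry":0,"rz":0,"jaw":0},{"tx":0,"ty":0,"tz":0.2,"rx":0,"ry":0,"rz":0,"jaw":0}]'; python3 ft.py
```

```text
axis [0.0017 0.0018 1.    ] tau -0.012 Fax 3.53 Flat [-1.6  0.1  0. ] p [0.4594 0.0012 0.1145] yaw x [-0.671 -0.741  0.002] j [-0.146  0.332  1.949 -0.003  0.862 -2.551] grip 0.5706847236880183
time_s: 17.85
ee_pos: [0.4595, 0.0012, 0.1145]
eef_rot: [-0.406, 0.914, -0.0, -0.001]
ft_force: [-0.8, -0.8, 0.0]
grip_width: 0.998
gripper_force: 0.0
axis [0.0019 0.0017 1.    ] tau -0.017 Fax 0.02 Flat [-0.8 -0.8  0. ] p [0.4595 0.0012 0.1145] yaw x [-0.671 -0.741  0.003] j [-0.146  0.333  1.949 -0.003  0.862 -2.551] grip 0.9979038673461245
```

```bash
python3 -m inch '[{"tx":0,"ty":0,"tz":8,"rx":0,"ry":0,"rz":0,"jaw":0},{"tx":0,"ty":0,"tz":20,"rx":0,"ry":0,"rz":0,"jaw":0},{"tx":0,"ty":0,"tz":40,"rx":0,"ry":0,"rz":0,"jaw":0},{"tx":0,"ty":0,"tz":70,"rx":0,"ry":0,"rz":0,"jaw":0},{"tx":25,"ty":25,"tz":100,"rx":0,"ry":0,"rz":0,"jaw":0},{"tx":50,"ty":55,"tz":110,"rx":0,"ry":0,"rz":0,"jaw":0},{"tx":50,"ty":55,"tz":110,"rx":0,"ry":0,"rz":0,"jaw":0},{"tx":50,"ty":55,"tz":110,"rx":0,"ry":0,"rz":0,"jaw":0}]'; python3 cap.py d1
cat > m4.py <<'E'
from m3 import *
s=json.load(open('d1.json'));C=cam('wrist',s)
X=[.46,.0013,.102];c=proj(C,[X])[0];rad=np.hypot(*(proj(C,[[.46+.049,.0013,.102]])[0]-c));print('c',c,rad)
h=hullholes(np.load('d1.npy'),c,rad);print(len(h))
f=fit([(C,h)],X,np.array([0,0,1.]));print('PLACED',f.x.round(4),'cost',f.cost,np.abs(f.fun).max())
def g(p):
    N=np.array([p[4],p[5],1]);return ring(p,.0375,N/np.linalg.norm(N),C,h)
q=least_squares(g,[*f.x,0,0]);print('free tilt',q.x.round(4),q.cost)
E
python3 m4.py|tail -4; python3 fz.py 2
```

```text
time_s: 18.52
ee_pos: [0.5117, 0.0575, 0.2263]
eef_rot: [-0.407, 0.914, -0.001, 0.001]
ft_force: [-1.1, 0.1, 0.0]
grip_width: 0.997
gripper_force: 0.0
[[442. 414.]]
c [281.81798699 109.88634534] 59.347110469466465
13
PLACED [0.4598 0.0009 0.1019 0.0692] cost 0.25347193514144295 0.5272754048827437
free tilt [ 0.4597  0.0009  0.1019  0.0691 -0.0076 -0.0081] 0.2535754801787224
-0.24 [0.5096 0.0566 0.225 ]
```

The disc lies at (0.4598, 0.0009), its plate top at z = 0.102. It is level and within 1 mm of the pile axis. Handing in.

```bash
python3 -m inch '[{"tx":0,"ty":0,"tz":0,"rx":0,"ry":0,"rz":0,"jaw":0},{"tx":0,"ty":0,"tz":0,"rx":0,"ry":0,"rz":0,"jaw":0},{"tx":0,"ty":0,"tz":0,"rx":0,"ry":0,"rz":0,"jaw":0}]' >/dev/null; python3 -c "
from workcell import sign_off
print(sign_off())"
```

```text
the job is handed in; nothing more can be done
None
```

The tube disc is off the rotator and released on top of the pile in the cup. By the last wrist-camera fit it lies level and within about 1 mm of the pile's axis. The job is handed in; `sign_off()` returned no verdict.

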